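# Rebuild the hub stack of a sample carousel

### The arm

A 7-joint arm with a two-finger parallel gripper is mounted at the origin on the work surface. World frame = base frame: x ahead of the robot, y to its left, z up, the work surface at z = 0. Lengths are in m, angles in degrees, forces in N, time in s.
With the tool pointing down it reaches from about 0.425 to 0.875 m from the base axis. Payload 4.7 kg.
Tool frame: the origin (TCP) lies at the very end of the fingers, on their centre line; the grasp point (between the pads) lies 19 mm behind it; z points along the fingers, y is the direction in which the jaws open and shut (so a half turn about z gives the same grasp; the last joint's range is limited). The gripper opens to 87 mm and grips with 3 to 60 N. Pads are 19 mm wide; open, the fingers measure 117 mm over their backs; the gripper's body (75 mm by 190 mm) begins 51 mm behind the grasp point.
Start: joints at [-67.145, 18.392, -4.016, 83.108, 1.295, 78.541, -3.26], TCP at [0.244, 0.602, 0.191] pointing down, gripper open.
Joint ranges: [-163.93, 163.93], [-17.29, 119.83], [-79.2, 71.16], [3.27, 140.29], [-89.18, 269.18], [5.43, 117.66], [-154.24, 154.24]. Speed limits (degrees/s): [147.25, 147.25, 180, 180, 180, 180, 180].

### API

Orientations are given as [roll, pitch, yaw] about the fixed x, y, z axes, in that order (R = Rz(yaw) Ry(pitch) Rx(roll)).
In Python, from cell import monitor, read_camera, camera_info, env, look_for gives the robot as it stands.
- The arm moves only by the tool servo_tool, never from a script. Its argument "commands" is one flat list of numbers, 6 for each row, row after row: the shift along the tool's x, y, z in mm, then the turn, a rotation vector about the tool's x, y, z in degrees. A call has 1 to 10 rows; each row shifts and turns the commanded pose from where the row before left it, along the tool's axes as they then stand; what a row does not reach is not made up. A row lasts 1/10 s, in which the tool goes at most 50 mm and 8.59 degrees, less where a joint would pass 70% of its speed; a pose out of reach is approached as far as the arm can. A call is refused whole if a number of a shift passes 50 or a number of a turn 8.59, either way. A call with a gripper value outside its range is refused whole. "jaw" is the finger opening in mm, from 0 to 87, set as the call begins (left out, the last holds). The fingers move at their own pace and stop on an object; "newtons" is the grip in N (left out, the last holds). Time passes only in rows, so rows that do not move let the fingers close. It gives the time, the measured TCP pose, the force and the opening at its end, in the units of the state.
- monitor.get_obs(): the state, without advancing time (a new reading comes with each control period).
- read_camera(name): name is "scene" or "top" or "wrist"; returns (picture, depth): 384x512x3 uint8, red, green, blue; 384x512 float32, m along the optical axis (not along the pixel's ray), 0 where there is no reading.
- camera_info(name): a dict with "camera_matrix" (3x3 intrinsics, pixels), "R" (3x3) and "t" (3): a world point X has camera coordinates R X + t; the wrist camera has in their place "T_tool_cam" (4x4, takes a point from camera to tool coordinates, whose origin is the TCP and whose axes are the flange's). Camera axes: x right, y down, z forward; pixel columns grow to the right and rows downward; lengths in m; the calibration is good to about 2 mm. A picture is of the moment at which its call begins: read the wrist's pose just before it. camera_info takes no time and is no camera call.
- env.sign_off(): hands the job in, once; it reports no verdict.
Trained networks look in the newest picture that a camera, given by its name, has taken for a name from the list of things; names that differ only in an ending like _2 or _b are one class to them, and where a whole thing is asked for, a point or a joint stands for the part that bears it (a point fixed in the world has none). Each returns a list of dicts, best first, with "conf" (0 to 1); they miss things now and then, are a little off and sometimes report something else, mostly with a low value. They report only what shows in the picture. A call takes as long as a camera call. They do not tell look-alikes from the thing itself.
- look_for(camera, label): "box" ([left, top, width, height] in pixels, round what is visible of it).
The state is a dict: "time_s": time; "qpos": joint angles; "joint_velocities": joint speeds; "effort": joint torques, N m; "tool_pos": TCP position; "tool_rot": TCP orientation; "force": force on the tool from outside, world axes, zero at the start; "wrist_torque": the same for the moment, N m; "grip_width": finger opening in m.
Only numpy, scipy, OpenCV 4.12 (cv2) and the standard library are available. Lean on these libraries where they do the work, as an engineer would, in place of code of your own. Each camera call takes 0.05 s, during which the arm holds its last target.

### The job

Rebuild the hub of the tube carousel: thread the aluminium spacer, then the brass washer, then the purple bushing (flange down) onto the steel spindle of the teal drive unit, guiding each one down instead of letting it drop, and press the stack down until the spacer sits flush on the aluminium flange with no gaps between the parts. The spindle stands a little off the unit's centre, so feel for it gently: never load the drive unit with more than about 30 N. Leave the cap nut, O-ring, screwdriver and bottle where they are.

Things in the scene. Friction and masses are not known exactly. Their poses are not given: they have to be found in the camera images.
- hub: Fixed drive unit: teal housing 170 x 170 x 40 mm, aluminium flange disc (diameter 96 mm, 10 mm thick) centred on top: flange face 50 mm above the unit's underside. Origin: centre of the underside, z up.
- spindle_zone (a point): Point on the unit's axis, 128 mm above its underside: level with the tip of the fixed upright steel spindle (diameter 14 mm, 78 mm tall from the flange, 2 mm chamfer at the tip). The spindle is clamped on an eccentric: its axis is 5.5 mm off this point, in a direction that differs each time and is not reported (find it by feel or by eye). It does not yield or turn.
- collar_zone (a point): Point on the unit's axis, 58 mm above its underside. Round the spindle's foot (same axis as the spindle) a copper friction collar, diameter 24 mm, stands 5 to 8 mm proud of the flange; the spacer comes to rest on it. Pushed down with about 8 N it slides stiffly into the flange and stays where left; the stroke ends hard, when the spacer meets the flange.
- tray: Fixed flat blue service tray, 200 x 310 mm, 6 mm thick, no rim; origin at the centre of its underside, long side along its y. The parts lie on top of it.
- spacer: Plain aluminium tube, outer diameter 34 mm, height 30 mm, about 55 g. Bore 17 mm, axis = own z; origin at the centre of the underside. Lies on the blue tray bore upright; which of the three tray places it has changes. 
- washer: Thick brass washer, outer diameter 44 mm, 8 mm thick, about 70 g. Bore 17 mm, axis = own z; origin at the centre of the underside. Lies on the blue tray bore upright; which of the three tray places it has changes. 
- bushing: Purple plastic flanged bushing, height 26 mm: flange of diameter 40 mm, 6 mm thick, at the bottom, above it a sleeve of diameter 28 mm, 20 mm high; about 30 g. Flange is down already. Bore 17 mm, axis = own z; origin at the centre of the underside. Lies on the blue tray bore upright; which of the three tray places it has changes. 
- capnut: Bystander: dark steel cap nut, diameter 30 mm, 19 mm high, on the tray; origin at the centre of its underside.
- oring: Bystander: black O-ring, diameter 28 mm, 4.5 mm thick, on the tray; origin at the centre of its underside.
- driver: Bystander: grey-handled screwdriver, 170 mm long, lying on the table beyond the drive unit, along its own x.
- cleaner: Bystander: white bottle with blue cap, diameter 60 mm, 160 mm high, standing on the far side of the table; origin at the centre of its underside.
Things that resemble listed ones, but are neither listed nor needed, are in the scene too. Of the things like the bushing, leave any that is orange; of the rest the larger one is meant.

How it is judged (in metres and radians):
On the way, in this order (a step that is already met when the one before it is completed fails the run):
1. the spacer is threaded down onto the collar or flange (horizontal distance between spacer and hub below 0.009 m and z of spacer in the frame of hub between 0.047 and 0.0605 m and angle between spacer's own z axis and vertical below 0.12 rad), for 0.2 s.
2. the washer is threaded down onto the spacer (all of step 1 and horizontal distance between washer and hub below 0.009 m and z of washer in the frame of hub between 0.075 and 0.0915 m and angle between washer's own z axis and vertical below 0.12 rad), for 0.2 s.
3. the bushing is threaded down onto the washer (all of step 2 and horizontal distance between bushing and hub below 0.009 m and z of bushing in the frame of hub between 0.083 and 0.1 m and angle between bushing's own z axis and vertical below 0.12 rad), for 0.2 s.
At the end, for the whole second after the job is handed in: All three are on the spindle within 9 mm of the unit's axis, upright within 0.12 rad, released, still: undersides above the unit's underside: spacer 48 to 52 mm (flush at 50), washer 77 to 82.5 (on the spacer at 80), bushing flange down 85 to 91 (on the washer at 88) (horizontal distance between each of spacer, washer, bushing and hub below 0.009 m and z of spacer in the frame of hub between 0.048 and 0.052 m and angle between each of spacer, washer, bushing's own z axis and vertical below 0.12 rad and z of washer in the frame of hub between 0.077 and 0.0825 m and z of bushing in the frame of hub between 0.085 and 0.091 m and linear speed of each of spacer, washer, bushing below 0.02 m/s and contact force between the fingers and spacer below 0.05 N and contact force between the fingers and washer below 0.05 N and contact force between the fingers and bushing below 0.05 N); the robot touches nothing.
It fails at once if the drive unit, with spindle, collar and flange, is loaded with more than 30 N (contact force between hub and anything else above 30 N).
It fails at once if a part of the stack is dropped (moves faster than 0.4 m/s over the drive unit while out of the fingers) ((horizontal distance between spacer and hub below 0.05 m and linear speed of spacer above 0.4 m/s and contact force between the fingers and spacer below 0.02 N) or (horizontal distance between washer and hub below 0.05 m and linear speed of washer above 0.4 m/s and contact force between the fingers and washer below 0.02 N) or (horizontal distance between bushing and hub below 0.05 m and linear speed of bushing above 0.4 m/s and contact force between the fingers and bushing below 0.02 N)).
It fails at once if the cap nut, O-ring, screwdriver or bottle is moved by more than 25 mm (distance of any of capnut, oring, driver, cleaner from where it was at the start of the episode above 0.025 m).
It also fails if it takes over 72 s, if anything falls off the work surface, if the arm or the gripper's body presses on something with over 40 N, if the wrist force passes 120 N, or if a joint passes its speed limit or range.

## Working session

There is one attempt and no reset: what is moved stays moved. The work goes in short steps, Python scripts to look and compute and a tool call to move; the robot and the scene stay as the last step left them, time stands still between calls to the robot, and variables do not carry over. Pictures are saved under pics/ and viewed, and the job is handed in when it is done.

Besides the shell and the picture viewer there is one more tool, called after "Emit:" as name(argument=value, ...), one argument or row to a line, values as JSON. servo_tool: Moves the arm, as the interface text tells. Its arguments: {"type":"object","properties":{"commands":{"type":"array","items":{"type":"number"}},"jaw":{"type":"number"},"newtons":{"type":"number"}},"required":["commands"]}

```bash
ls; mkdir -p pics
cat > h.py <<'E'
from cell import monitor, read_camera, camera_info, env, look_for
import numpy as np, cv2
def snap(n,f):
    p,d=read_camera(n); cv2.imwrite('pics/'+f,p[:,:,::-1]); np.save('pics/'+f[:-4]+'_d.npy',d); np.save('pics/'+f[:-4]+'_p.npy',p); return p,d
def w(n,u,v,z):
    c=camera_info(n);K=c['camera_matrix'];R=np.array(c['R']);t=np.array(c['t'])
    q=R.T@np.linalg.inv(K)@np.array([u,v,1.]); o=-R.T@t
    return o+q*(z-o[2])/q[2]
def wd(n,u,v,d):
    c=camera_info(n);K=c['camera_matrix'];R=np.array(c['R']);t=np.array(c['t'])
    return R.T@(np.linalg.inv(K)@np.array([u,v,1.])*d-t)
E
python3 - <<'E'
from h import *
print(monitor.get_obs())
for n in ['scene','top']:
    snap(n,n+'0.png')
    for l in ['hub','tray','spacer','washer','bushing','capnut','oring','cleaner'] if n=='top' else ['spacer','bushing']:
        print(n,l,[(r['box'],round(r['conf'],2)) for r in look_for(n,l)])
for n in ['scene','top','wrist']: print(camera_info(n))
E
```

```text
pics
{'time_s': 0.0, 'qpos': array([-67.14475057,  18.43690179,  -4.01567477,  83.17478911,
         1.29797383,  78.54317865,  -3.26100633]), 'joint_velocities': array([ 0.08965782,  0.037576  , -0.00543195, -0.02352832, -0.00096853,
        0.04326421, -0.0809023 ]), 'effort': array([-4.47238572e-04, -4.91293144e+01, -4.04150197e-01, -3.12526023e+01,
       -6.40215911e-02,  4.37454320e-02,  1.73712365e-04]), 'tool_pos': array([0.24382547, 0.60185799, 0.18948709]), 'tool_rot': array([-1.79890544e+02,  8.78921552e-03,  1.57954229e+02]), 'force': array([-0.15953942, -0.29890015, -0.68407624]), 'wrist_torque': array([0.0189177 , 0.02714576, 0.0385441 ]), 'grip_width': 0.08698616968978046}
scene spacer [([159.5, 292.2, 19.1, 23.3], 0.74), ([316.4, 202.8, 35.8, 90.2], 0.58)]
scene bushing [([96.5, 249.1, 25.4, 23.4], 0.88), ([195.3, 261.9, 18.0, 22.2], 0.66)]
top hub [([87.9, 177.9, 84.0, 83.7], 0.74), ([237.2, 139.8, 131.2, 104.3], 0.17)]
top tray [([236.7, 140.1, 131.9, 100.3], 0.58)]
top spacer [([334.0, 202.7, 17.0, 13.8], 0.48)]
top washer [([251.8, 191.0, 15.9, 14.0], 0.76)]
top b
[... 873 characters left out ...]
70645,  0.01545075],
       [-0.99235445, -0.02040647, -0.12172193],
       [ 0.12200149, -0.01306099, -0.99244398]]), 't': array([-0.08903136,  0.57867508,  0.90217596])}
{'camera_matrix': array([[294.67569527,   0.        , 255.74033197],
       [  0.        , 294.67569527, 187.29897307],
       [  0.        ,   0.        ,   1.        ]]), 'T_tool_cam': array([[-1.25757633e-05, -9.62764908e-01, -2.70340030e-01,
         7.37923720e-02],
       [ 9.99999978e-01,  4.49666485e-05, -2.06658534e-04,
        -3.14051165e-04],
       [ 2.11119869e-04, -2.70340026e-01,  9.62764886e-01,
        -1.94636823e-01],
       [ 0.00000000e+00,  0.00000000e+00,  0.00000000e+00,
         1.00000000e+00]])}
```

Run:
```python
import cv2
a=cv2.imread('pics/scene0.png');cv2.imwrite('pics/s_crop.png',cv2.resize(a[150:350,40:400],(792,440),interpolation=3))
b=cv2.imread('pics/top0.png');cv2.imwrite('pics/t_crop.png',cv2.resize(b[80:320,70:390],(800,600),interpolation=3))
```

```text
(no output)
```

View pics/s_crop.png

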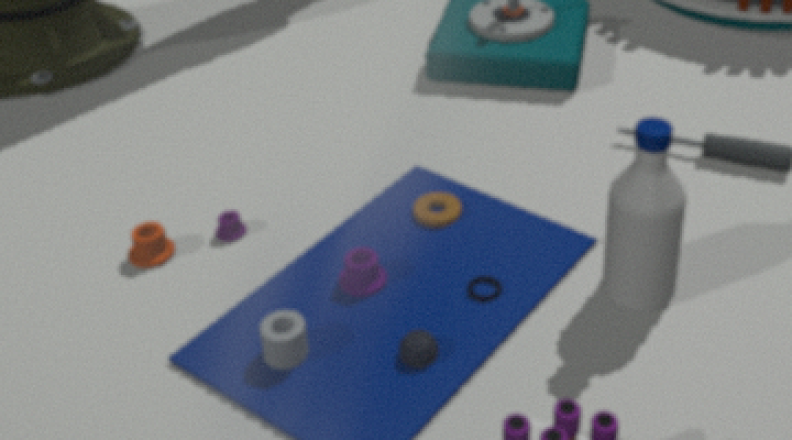

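View pics/t_crop.png

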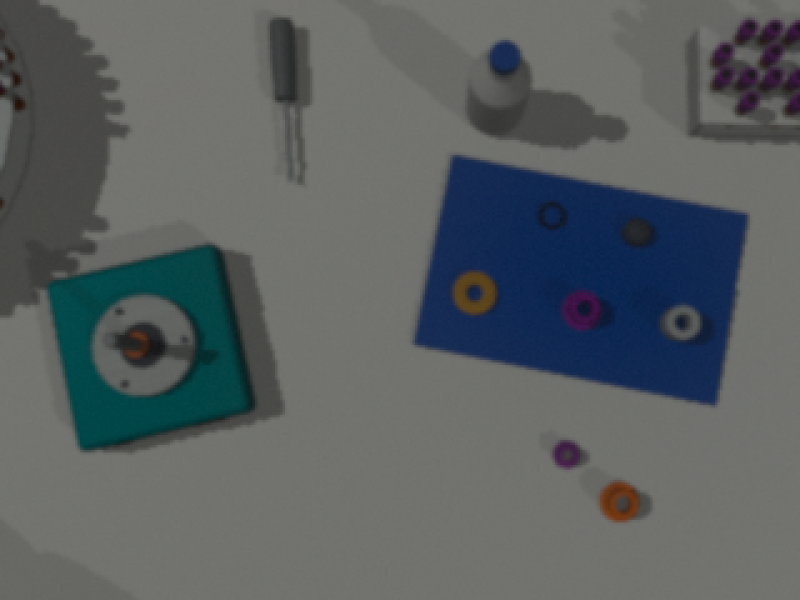

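The spacer is the grey tube at top-crop (683,322), the washer the brass ring at (474,293), and the bushing the magenta one at (582,310), all on the tray. The small purple and orange ones off the tray are decoys. The hub is at (145,345), with its spindle leaning left in the view from perspective.

Run:
```python
from h import *
p=np.load('pics/top0_p.npy');d=np.load('pics/top0_d.npy')
c=camera_info('top');R=np.array(c['R']);t=np.array(c['t']);K=c['camera_matrix'];print('cam',-R.T@t)
v,u=np.mgrid[0:384,0:512]
P=(np.linalg.inv(K)@np.stack([u.ravel(),v.ravel(),np.ones(u.size)])*d.ravel()-t[:,None]);P=(R.T@P).T.reshape(384,512,3)
np.save('pics/P.npy',P)
hsv=cv2.cvtColor(p,cv2.COLOR_RGB2HSV)
# tray/hub masks
for n,lo,hi in [('hub',(80,100,40),(98,255,255)),('tray',(104,120,40),(125,255,255))]:
    m=cv2.inRange(hsv,lo,hi); 
    cs=max(cv2.findContours(m,0,2)[0],key=cv2.contourArea); print(n,cv2.minAreaRect(cs),cv2.boundingRect(cs))
    print(' z med',np.median(P[...,2][(m>0)&(d>0)]))
# object tops
for n,(a,b) in dict(spacer=(343,209),washer=(259.6,197),bushing=(303,204),capnut=(325,173),oring=(290.5,166)).items():
    sl=np.s_[int(b)-12:int(b)+13,int(a)-12:int(a)+13]
    Q=P[sl].reshape(-1,3);Q=Q[d[sl].ravel()>0];tz=np.median(Q[:,2])
    ht={'spacer':.036,'washer':.014,'bushing':.032,'capnut':.025,'oring':.0105}[n]
    S=Q[Q[:,2]>ht-0.006]
    print(n,'traymed',tz.round(4),len(S),S.mean(0).round(4),(S.min(0)/2+S.max(0)/2).round(4), w('top',a,b,ht).round(4))
# hub: flange z & spindle pts
sl=np.s_[178:265,85:175];Q=P[sl].reshape(-1,3);Q=Q[d[sl].ravel()>0]
S=Q[Q[:,2]>.1];print('spindle',len(S),S.round(4)[:40])
F=Q[(Q[:,2]>.045)&(Q[:,2]<.056)];print('fl',F.mean(0),(F.min(0)+F.max(0))/2,len(F))
```

```text
cam [ 0.46584553 -0.0654132   0.96717214]
hub ((128.6234130859375, 218.7428436279297), (69.73241424560547, 70.39653015136719), 77.59258270263672) (89, 178, 82, 82)
 z med 0.0400506437887813
tray ((303.07806396484375, 191.5328369140625), (122.24295806884766, 76.6177749633789), 11.496564865112305) (236, 143, 132, 98)
 z med 0.006152033368141185
spacer traymed 0.007 118 [ 0.5426 -0.3047  0.0355] [ 0.543  -0.3045  0.0359] [ 0.5417 -0.3051  0.036 ]
washer traymed 0.0072 265 [ 0.5705 -0.1003  0.0129] [ 0.57   -0.1004  0.0142] [ 0.5694 -0.1017  0.014 ]
bushing traymed 0.0067 66 [ 0.555  -0.2098  0.0314] [ 0.5551 -0.2104  0.031 ] [ 0.5523 -0.2078  0.032 ]
capnut traymed 0.0063 78 [ 0.6343 -0.2643  0.0232] [ 0.6338 -0.2648  0.0234] [ 0.6318 -0.2638  0.025 ]
oring traymed 0.0062 534 [ 0.651  -0.1786  0.0069] [ 0.6514 -0.1783  0.009 ] [ 0.6505 -0.1791  0.0105]
spindle 57 [[0.5155 0.2219 0.1268]
 [0.5156 0.2197 0.1268]
 [0.5156 0.2171 0.1281]
 [0.5158 0.2163 0.124 ]
 [0.5132 0.2233 0.1286]
 [0.5132 0.2209 0.1294]
 [0.5135 0.2199 0.126 ]
 [0.5134 0.2169 0.1283]
 [0.5135 0.2152 0.1269]
 [0.5137 0.2143 0.1231]
 [0.5141 0.2142 0.117 ]
 [0.5146 0.2146 0.109 ]
 [0.5112 0.2264 0.1256]
 [0.5112 0.2239 0.1264]
 [0.511  0.2206 0.1299]
 [0.5112 0.2191 0.1279]
 [0.5113 0.2177 0.1255]
 [0.5113 0.2153 0.1263]
 [0.5115 0.2135 0.1251]
 [0.5118 0.2132 0.1196]
 [0.5122 0.2129 0.1137]
 [0.5126 0.2131 0.1061]
 [0.513  0.2127 0.1006]
 [0.5089 0.2256 0.1274]
 [0.509  0.2236 0.1269]
 [0.5089 0.2209 0.1284]
 [0.509  0.2187 0.1286]
 [0.509  0.2165 0.1287]
 [0.509  0.2144 0.1286]
 [0.5091 0.2126 0.1276]
 [0.5096 0.2128 0.1203]
 [0.5099 0.2124 0.1149]
 [0.5104 0.2131 0.1059]
 [0.5068 0.226  0.1258]
 [0.5068 0.2234 0.1271]
 [0.5069 0.2215 0.1264]
 [0.5068 0.2186 0.1285]
 [0.5069 0.2168 0.1274]
 [0.507  0.2151 0.1261]
 [0.5072 0.2138 0.1235]]
fl [0.50932514 0.21184452 0.05037086] [0.51880423 0.20742006 0.05047014] 1180
```

```bash
cat >> h.py <<'E'
from scipy.spatial.transform import Rotation as Ro
def pose():
    o=monitor.get_obs(); return np.array(o['tool_pos']),Ro.from_euler('xyz',o['tool_rot'],degrees=True).as_matrix(),o
E
python3 - <<'E'
from h import *
p,R,o=pose()
yaws=[157.95+7.35*i for i in (0,1,2,3)]
# rows 0..2 turn after shift
tgt=np.array([.510,.217,.200]); d=(tgt-np.array([.244,.602,.191]))/10*1000
for y in yaws:
    Rr=(Ro.from_euler('z',y,degrees=True)*Ro.from_euler('x',180,degrees=True)).as_matrix()
    print(y,(Rr.T@d).round(1))
E
```

```text
157.95 [-39.1 -25.7  -0.9]
165.29999999999998 [-35.5 -30.5  -0.9]
172.64999999999998 [-31.3 -34.8  -0.9]
180.0 [-26.6 -38.5  -0.9]
```

Emit:
servo_tool(
  commands=[-39.1,-25.7,-0.9,0,0,-7.35,-35.5,-30.5,-0.9,0,0,-7.35,-31.3,-34.8,-0.9,0,0,-7.35,-26.6,-38.5,-0.9,0,0,0,-26.6,-38.5,-0.9,0,0,0,-26.6,-38.5,-0.9,0,0,0,-26.6,-38.5,-0.9,0,0,0,-26.6,-38.5,-0.9,0,0,0,-26.6,-38.5,-0.9,0,0,0,-26.6,-38.5,-0.9,0,0,0],
)

```text
time_s: 1.6
tool_pos: [0.5109, 0.2159, 0.2001]
tool_rot: [180.0, 0.1, -180.0]
force: [0.4, -0.3, 0.2]
grip_width: 0.0872
```

Emit:
servo_tool(
  commands=[0,0,0,0,0,0,0,0,0,0,0,0,0,0,0,0,0,0],
)

```text
time_s: 1.9
tool_pos: [0.5092, 0.219, 0.1995]
tool_rot: [180.0, -0.0, -179.9]
force: [-0.8, 0.1, -0.0]
grip_width: 0.0869
```

Run:
```python
from h import *
p,R,o=pose(); print(p,o['tool_rot'],o['force'],o['qpos'])
np.savez('pics/w1_pose.npz',p=p,R=R)
im,d=snap('wrist','w1.png')
cv2.imwrite('pics/w1b.png',cv2.resize(im[:,:,::-1],(800,600)))
```

```text
[0.50922557 0.21898731 0.19953675] [ 1.79952240e+02 -2.68475191e-02 -1.79883219e+02] [-0.76096607  0.10411735 -0.02189971] [-36.43993096   6.36129171  11.35512812  96.65103271  -1.33831929
  77.11871451  65.262351  ]
```

View pics/w1b.png

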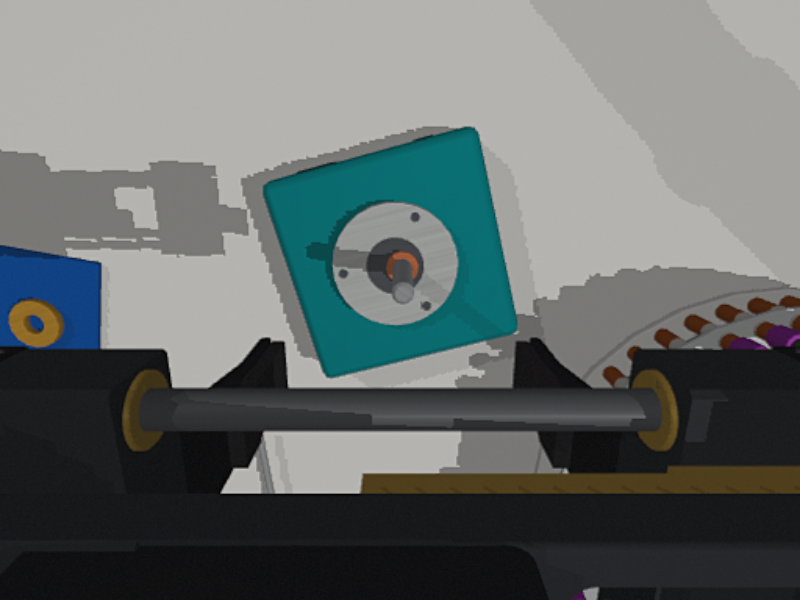

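Clear wrist view: the spindle tip is at about (403,292) in the 800x600 picture, with the flange at (395,263) and the copper collar at its foot.

Run:
```python
from h import *
im=np.load('pics/w1_p.npy');d=np.load('pics/w1_d.npy')
z=np.load('pics/w1_pose.npz');p,R=z['p'],z['R']
c=camera_info('wrist');K=c['camera_matrix'];T=np.array(c['T_tool_cam'])
v,u=np.mgrid[0:384,0:512]
C=np.linalg.inv(K)@np.stack([u.ravel(),v.ravel(),np.ones(u.size)])*d.ravel()
W=(R@(T[:3,:3]@C+T[:3,3:])+p[:,None]).T.reshape(384,512,3)
def rect(n,lo,hi,zz):
    hsv=cv2.cvtColor(im,cv2.COLOR_RGB2HSV);m=cv2.inRange(hsv,lo,hi)
    # housing top points by depth
    return m
ok=d>0
roi=np.zeros_like(ok);roi[70:245,150:350]=1
def cam2w_plane(uu,vv,zz):
    q=R@T[:3,:3]@np.linalg.inv(K)@np.array([uu,vv,1.]);o=R@T[:3,3]+p
    return o+q*(zz-o[2])/q[2]
F=ok&roi&(abs(W[...,2]-.05)<.003); 
cs=max(cv2.findContours(F.astype(np.uint8),0,1)[0],key=cv2.contourArea)
pts=np.array([cam2w_plane(a,b,.05)[:2] for a,b in cs[:,0]])
(cx,cy),r=cv2.minEnclosingCircle(pts.astype(np.float32)); e=cv2.fitEllipse((pts*1e4).astype(np.float32));print('flange',cx,cy,r,e[0][0]/1e4,e[0][1]/1e4,e[1])
print('flange z',np.median(W[F][:,2]))
H=ok&roi&(abs(W[...,2]-.04)<.003)
cs=max(cv2.findContours(H.astype(np.uint8),0,1)[0],key=cv2.contourArea)
pts=np.array([cam2w_plane(a,b,.04)[:2] for a,b in cs[:,0]])*1000
print('housing',cv2.minAreaRect(pts.astype(np.float32)))
S=ok&roi&(W[...,2]>.1);q=W[S];print(len(q),q.min(0),q.max(0))
T2=ok&roi&(W[...,2]>.1235);q=W[T2];print('tip',len(q),q.mean(0),(q.min(0)+q.max(0))/2,np.argwhere(T2).mean(0))
# collar
hsv=cv2.cvtColor(im,cv2.COLOR_RGB2HSV)
m=cv2.inRange(hsv,(0,110,60),(14,255,255))>0; m[:140]=0;m[200:]=0;m[:,:230]=0;m[:,290:]=0
q=W[m&ok];print('collar',len(q),q.mean(0),np.median(q[:,2]),np.ptp(q,axis=0))
print(m.sum(), [cam2w_plane(np.argwhere(m)[:,1].mean(),np.argwhere(m)[:,0].mean(),.057)])
cv2.imwrite('pics/w1c.png',cv2.resize(im[130:220,200:320,::-1],(800,600),interpolation=cv2.INTER_CUBIC))
```

```text
flange 0.5101140737533569 0.21459612250328064 0.04801402986049652 0.510131396484375 0.2144546875 (943.129150390625, 945.6238403320312)
flange z 0.050619230679145255
housing ((509.469970703125, 214.56973266601562), (165.41033935546875, 165.4130096435547), 14.906044960021973)
1551 [0.49740208 0.16535738 0.10009034] [0.51699459 0.27071775 0.26869736]
tip 1478 [0.50246193 0.21240585 0.23344678] [0.50719834 0.21803756 0.19630702] [226.78010825 243.35182679]
collar 158 [0.50636294 0.22007114 0.05542826] 0.055684097298689464 [0.02021375 0.02366152 0.00671504]
158 [array([0.50601296, 0.22005467, 0.057     ])]
```

View pics/w1c.png

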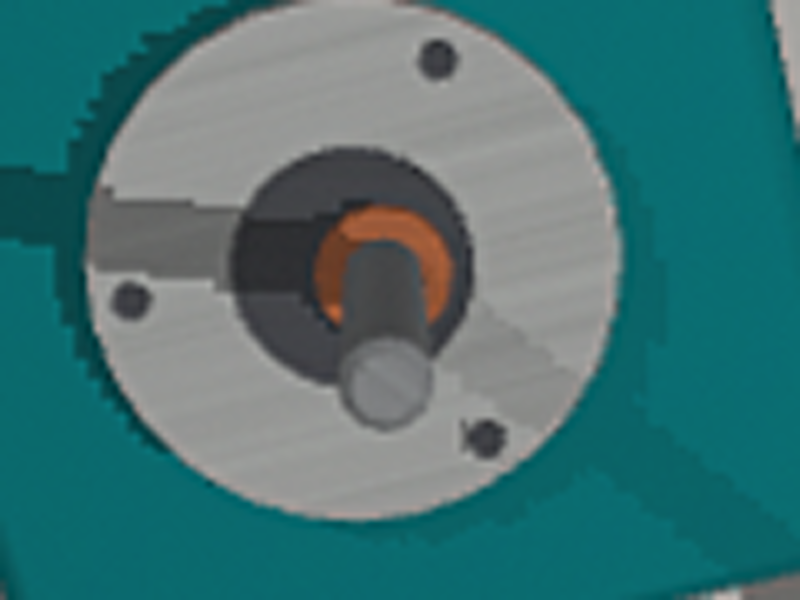

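```bash
cat >> h.py <<'E'
def wpl(uu,vv,zz,p,R):
    c=camera_info('wrist');K=c['camera_matrix'];T=np.array(c['T_tool_cam'])
    q=R@T[:3,:3]@np.linalg.inv(K)@np.array([uu,vv,1.]);o=R@T[:3,3]+p
    return o+q*(zz-o[2])/q[2]
E
python3 - <<'E'
from h import *
z=np.load('pics/w1_pose.npz');p,R=z['p'],z['R']
f=lambda a,b,zz: wpl(200+(a+.5)/6.667-.5,130+(b+.5)/6.667-.5,zz,p,R)
t=f(387,384,.127);print('tip',t)
h=np.array([.5098,.2145]);print(t[:2]-h,np.hypot(*(t[:2]-h)))
print('disc',f(352,267,.0503), 'flange', f(355,261,.05),'collar l/r/top',f(313,268,.0575),f(455,268,.0575),f(385,205,.0575))
print('tip l/r',f(340,384,.126),f(433,384,.126))
E
```

```text
tip [0.5101373  0.22040728 0.127     ]
[0.0003373  0.00590728] 0.005916897408517856
disc [0.50988304 0.21467152 0.0503    ] flange [0.50885134 0.21520589 0.05      ] collar l/r/top [0.50851513 0.20791985 0.0575    ] [0.50846839 0.23278007 0.0575    ] [0.49732361 0.22048594 0.0575    ]
tip l/r [0.51042928 0.21375241 0.126     ] [0.51040504 0.22693633 0.126     ]
```

Run:
```python
from h import *
p,R,o=pose(); print(p,o['tool_rot'],o['force'],o['time_s'])
sp=np.array([.5430,-.3048,.120]); print((sp-p)*1000)
```

```text
[0.50906639 0.21932335 0.19950844] [ 1.79960428e+02 -2.39024261e-02 -1.79829292e+02] [-0.08426192  0.07066505 -0.88979457] 1.95
[  33.93361225 -524.1233541   -79.50843758]
```

Emit:
servo_tool(
  commands=[-3,-48,8,0,0,0,-3,-48,8,0,0,0,-3,-48,8,0,0,0,-3,-48,8,0,0,0,-3,-48,8,0,0,0,-3,-48,8,0,0,0,-3,-48,8,0,0,0,-3,-48,8,0,0,0,-3,-48,8,0,0,0,-3,-48,8,0,0,0],
  jaw=60,
  newtons=15,
)

```text
time_s: 2.95
tool_pos: [0.541, -0.2621, 0.1193]
tool_rot: [179.9, 0.0, -179.8]
force: [-0.3, 0.6, 0.9]
grip_width: 0.0599
```

Emit:
servo_tool(
  commands=[-4,-42,10,0,0,0,0,0,0,0,0,0,0,0,0,0,0,0,0,0,0,0,0,0],
)

```text
time_s: 3.35
tool_pos: [0.5452, -0.3017, 0.1094]
tool_rot: [179.9, 0.0, -179.8]
force: [0.1, 0.4, 0.4]
grip_width: 0.0601
```

```bash
cat >> h.py <<'E'
def wr(f):
    p,R,o=pose(); print(p,o['tool_rot'],o['force'],o['grip_width'],o['time_s'])
    im,d=snap('wrist',f); np.savez('pics/'+f[:-4]+'_pose.npz',p=p,R=R)
    cv2.imwrite('pics/'+f[:-4]+'b.png',cv2.resize(im[:,:,::-1],(800,600),interpolation=cv2.INTER_CUBIC))
    return im,d,p,R
E
python3 - <<'E'
from h import *
wr('w2.png')
E
```

```text
[ 0.54519981 -0.30171776  0.10944125] [ 1.79905362e+02  1.60461753e-02 -1.79792987e+02] [0.10843722 0.38738474 0.4225194 ] 0.0601286257618147 3.35
```

View pics/w2b.png

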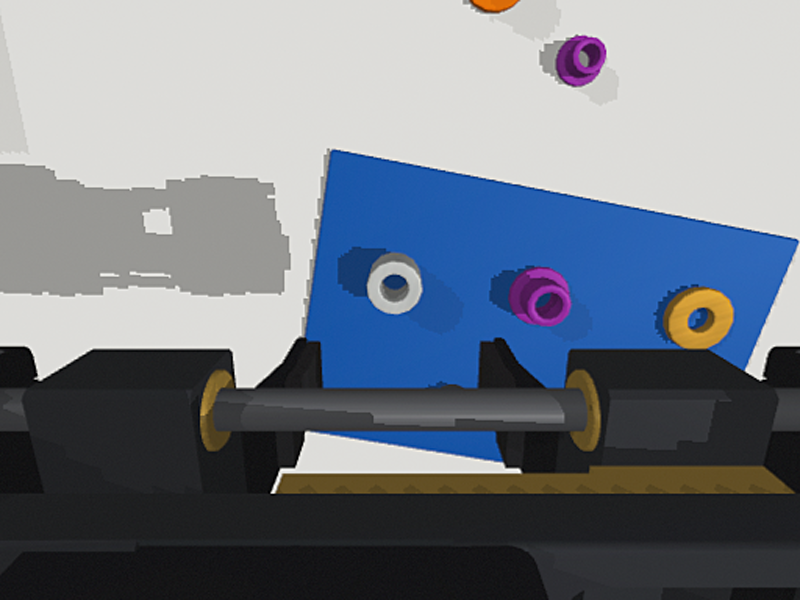

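Spacer top ring is centred at (395,287), bushing top ring at (549,299), and washer top at about (699,318).

Run:
```python
from h import *
z=np.load('pics/w2_pose.npz');p,R=z['p'],z['R']
f=lambda a,b,zz: wpl((a+.5)/1.5625-.5,(b+.5)/1.5625-.5,zz,p,R)
s=f(395,286.5,.036);print(s,'bush',f(549,300,.032),'wash',f(701,317,.014))
print((s-p)*1000)
```

```text
[ 0.54253058 -0.30495612  0.036     ] bush [ 0.55190479 -0.2100092   0.032     ] wash [ 0.56871068 -0.10170114  0.014     ]
[ -2.66922544  -3.23836609 -73.44125141]
```

Emit:
servo_tool(
  commands=[2.7,-3.2,30,0,0,0,0,0,30,0,0,0,0,0,25,0,0,0,0,0,14,0,0,0,0,0,0,0,0,0],
)

```text
time_s: 3.9
tool_pos: [0.5407, -0.3053, 0.0089]
tool_rot: [179.9, -0.2, -179.9]
force: [-0.6, -0.2, 0.2]
grip_width: 0.0601
```

Emit:
servo_tool(
  commands=[0,0,0,0,0,0,0,0,0,0,0,0,0,0,0,0,0,0,0,0,0,0,0,0],
  jaw=25,
  newtons=15,
)

```text
time_s: 4.3
tool_pos: [0.542, -0.3081, 0.0116]
tool_rot: [-180.0, 0.1, 180.0]
force: [-0.1, -0.3, 0.7]
grip_width: 0.0359
```

Emit:
servo_tool(
  commands=[0,0,0,0,0,0,0,0,0,0,0,0],
)

```text
time_s: 4.5
tool_pos: [0.5415, -0.3078, 0.0107]
tool_rot: [-180.0, 0.0, -180.0]
force: [-1.1, -0.5, -0.9]
grip_width: 0.0267
```

Emit:
servo_tool(
  commands=[0,0,-20,0,0,0,0,0,-40,0,0,0,0,0,-40,0,0,0,0,0,0,0,0,0],
)

```text
time_s: 4.9
tool_pos: [0.5448, -0.3103, 0.1169]
tool_rot: [-179.8, 0.6, 180.0]
force: [1.2, -0.6, 0.8]
grip_width: 0.025
```

Run:
```python
from h import *
wr('w3.png')
```

```text
[ 0.54482869 -0.31031366  0.11689299] [-179.75718284    0.56355405  179.97870385] [ 1.23271646 -0.59246189  0.7929429 ] 0.02504537566906407 4.9
```

View pics/w3b.png

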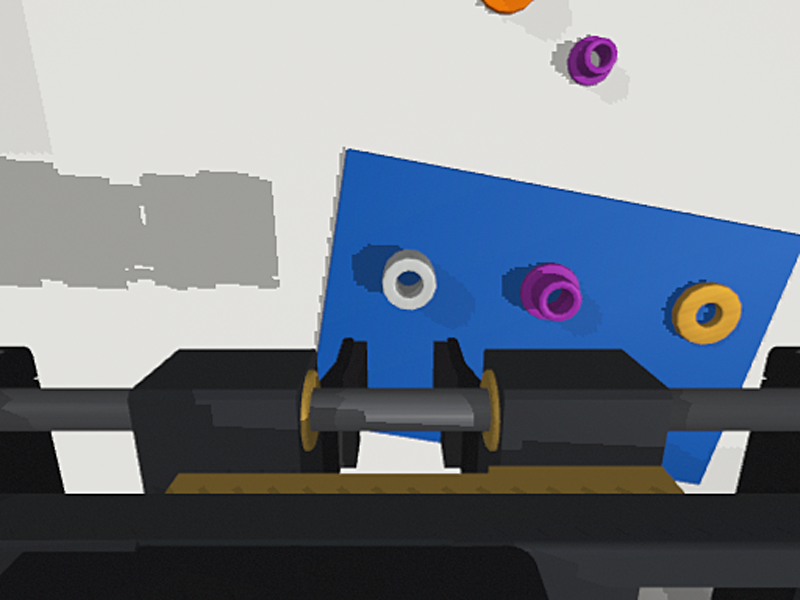

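Run:
```python
from h import *
z=np.load('pics/w3_pose.npz');p,R=z['p'],z['R']
f=lambda a,b,zz: wpl((a+.5)/1.5625-.5,(b+.5)/1.5625-.5,zz,p,R)
print(f(409,282,.036),'bush',f(556,297,.032),'wash',f(708,314,.014))
d=np.load('pics/w3_d.npy');c=camera_info('wrist');K=c['camera_matrix'];T=np.array(c['T_tool_cam'])
for a,b in [(391,284),(427,284),(360,200),(450,200),(580,200),(100,60),(440,350),(350,350)]:
    u,v=int(a/1.5625),int(b/1.5625); C=np.linalg.inv(K)@np.array([u,v,1.])*d[v,u]; print(a,b,d[v,u],(R@(T[:3,:3]@C+T[:3,3])+p).round(4))
print(pose()[2])
```

```text
[ 0.5420215  -0.30543858  0.036     ] bush [ 0.55281128 -0.21252692  0.032     ] wash [ 0.57017189 -0.10215734  0.014     ]
391 284 0.28375813 [ 0.5425 -0.3166  0.0367]
427 284 0.2835045 [ 0.5425 -0.2945  0.0368]
360 200 0.30041173 [ 0.495  -0.3374  0.0056]
450 200 0.29913124 [ 0.4949 -0.2784  0.0066]
580 200 0.29851642 [ 0.4949 -0.1944  0.0069]
100 60 0.28356546 [ 0.4103 -0.4957 -0.0008]
440 350 0.16564512 [ 0.5351 -0.2963  0.1575]
350 350 0.16149692 [ 0.5335 -0.3279  0.1614]
{'time_s': 4.95, 'qpos': array([ -0.28848988,  19.74048005,  34.00732385,  94.02140765,
       -11.71899064,  69.44496377, 126.21765437]), 'joint_velocities': array([ 0.14978725,  2.23417215, -1.12179423,  3.72266353, -0.52820749,
       -0.56096966,  0.11834879]), 'effort': array([-4.93841269e-02, -4.41487062e+01,  6.61781296e+00, -3.06489730e+01,
        1.20544676e-01,  9.26403981e-02, -2.92360730e-02]), 'tool_pos': array([ 0.54337758, -0.30911633,  0.11395265]), 'tool_rot': array([-179.8713545 ,    0.34489271,  179.99316374]), 'force': array([ 0.09573419,  0.12679721, -1.20705657]), 'wrist_torque': array([-0.01054719, -0.01531046,  0.01894857]), 'grip_width': 0.0253403443208653}
```

Run:
```python
from h import *
im,d=snap('scene','s4.png')
cv2.imwrite('pics/s4b.png',cv2.resize(im[100:340,20:340,::-1],(800,600),interpolation=cv2.INTER_CUBIC))
```

```text
(no output)
```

View pics/s4b.png

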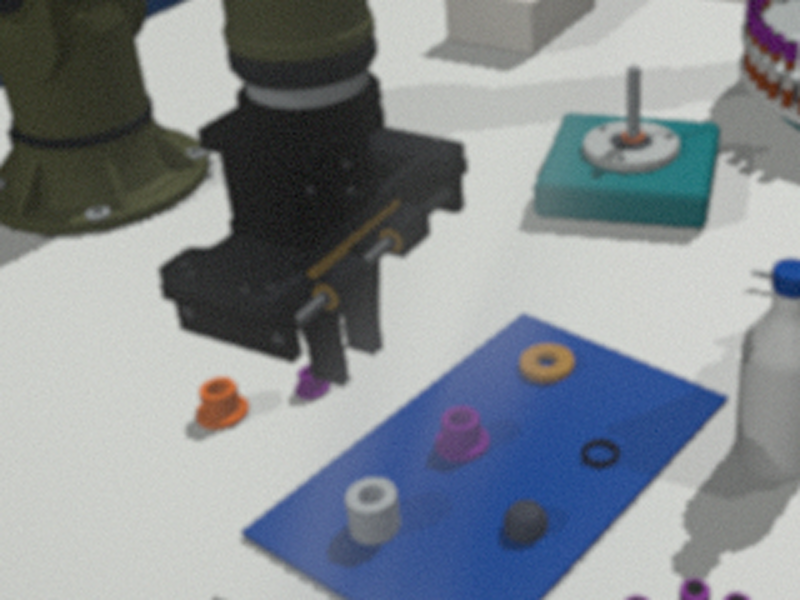

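Run:
```python
from h import *
d=np.load('pics/s4_d.npy')
c=camera_info('scene');K=c['camera_matrix']
def pr(X): q=K@(c['R']@X+c['t']); return q[:2]/q[2]
p,R,o=pose();u,v=pr(p);print('TCP px',u,v,'crop',(u-20)*2.5,(v-100)*2.5, p)
for a,b in [(328,370),(330,350),(330,378),(365,345),(315,370),(372,500),(460,420)]:
    uu,vv=int(20+a/2.5),int(100+b/2.5);print(a,b,wd('scene',uu,vv,d[vv,uu]).round(4))
u,v=pr(np.array([.5425,-.305,.036]));print('spacer top crop',(u-20)*2.5,(v-100)*2.5)
dd=np.load('pics/w3_d.npy');P=np.load('pics/w3_pose.npz')
T=np.array(camera_info('wrist')['T_tool_cam']);Kw=camera_info('wrist')['camera_matrix']
for vv in range(200,300,8):
    r=[]
    for uu in (281,287,293,228,222): r.append(((T[:3,:3]@(np.linalg.inv(Kw)@np.array([uu,vv,1.])*dd[vv,uu])+T[:3,3])*1000).round(0).tolist())
    print(vv,r)
```

```text
TCP px 160.90377108849785 262.55815018433515 crop 352.2594277212446 406.39537546083784 [ 0.54201623 -0.30811214  0.11166017]
328 370 [ 0.5463 -0.3309  0.1574]
330 350 [ 0.5518 -0.3326  0.1746]
330 378 [ 0.5464 -0.3298  0.151 ]
365 345 [ 0.5486 -0.2962  0.1527]
315 370 [ 0.5366 -0.3304  0.1539]
372 500 [ 0.5378 -0.2983  0.0231]
460 420 [ 0.5514 -0.202   0.0227]
spacer top crop 368.33563885717473 494.0761076832865
200 [[-26.0, 27.0, 110.0], [-26.0, 34.0, 110.0], [-26.0, 40.0, 111.0], [-26.0, -31.0, 111.0], [-26.0, -37.0, 110.0]]
208 [[-36.0, 27.0, 111.0], [-35.0, 34.0, 110.0], [-36.0, 41.0, 112.0], [-35.0, -31.0, 110.0], [-35.0, -37.0, 110.0]]
216 [[-45.0, 28.0, 111.0], [11.0, 18.0, -32.0], [-45.0, 41.0, 110.0], [-45.0, -31.0, 110.0], [11.0, -20.0, -32.0]]
224 [[9.0, 14.0, -41.0], [11.0, 17.0, -44.0], [11.0, 20.0, -45.0], [10.0, -16.0, -42.0], [11.0, -19.0, -45.0]]
232 [[9.0, 13.0, -52.0], [9.0, 16.0, -52.0], [11.0, 19.0, -56.0], [10.0, -15.0, -52.0], [11.0, -18.0, -55.0]]
240 [[8.0, 12.0, -57.0], [10.0, 15.0, -62.0], [10.0, 18.0, -63.0], [10.0, -14.0, -62.0], [10.0, -17.0, -62.0]]
248 [[4.0, 12.0, -58.0], [10.0, 14.0, -70.0], [10.0, 17.0, -72.0], [9.0, -13.0, -70.0], [9.0, -16.0, -70.0]]
256 [[32.0, 7.0, -118.0], [32.0, 9.0, -119.0], [32.0, 10.0, -119.0], [32.0, -8.0, -118.0], [32.0, -10.0, -118.0]]
264 [[30.0, 7.0, -120.0], [30.0, 9.0, -120.0], [30.0, 10.0, -119.0], [30.0, -8.0, -120.0], [30.0, -10.0, -119.0]]
272 [[28.0, 7.0, -120.0], [28.0, 9.0, -120.0], [28.0, 10.0, -121.0], [28.0, -8.0, -120.0], [28.0, -10.0, -120.0]]
280 [[-126.0, 29.0, 111.0], [1.0, 13.0, -83.0], [0.0, 16.0, -82.0], [-3.0, -13.0, -77.0], [0.0, -15.0, -82.0]]
288 [[-142.0, 30.0, 119.0], [-4.0, 13.0, -82.0], [-5.0, 16.0, -80.0], [-6.0, -13.0, -78.0], [-4.0, -15.0, -82.0]]
296 [[-152.0, 31.0, 117.0], [-8.0, 14.0, -81.0], [-8.0, 16.0, -81.0], [-153.0, -35.0, 118.0], [-8.0, -15.0, -81.0]]
```

Run:
```python
from h import *
d=np.load('pics/s4_d.npy');im=np.load('pics/s4_p.npy')
c=camera_info('scene');K=c['camera_matrix'];R=c['R'];t=c['t']
v,u=np.mgrid[0:384,0:512]
P=(R.T@(np.linalg.inv(K)@np.stack([u.ravel(),v.ravel(),np.ones(u.size)])*d.ravel()-t[:,None])).T.reshape(384,512,3)
m=(d>0)&(abs(P[...,0]-.545)<.02)&(abs(P[...,1]+.308)<.035)&(P[...,2]>.06)
q=P[m]
for y0,y1 in [(-.345,-.31),(-.306,-.275)]:
    s=q[(q[:,1]>y0)&(q[:,1]<y1)]; print(np.sort(s[:,2])[:12].round(4))
    s=s[s[:,2]<.165]; print(s[:,:2].min(0),s[:,:2].max(0))
dd=np.load('pics/w3_d.npy');Pz=np.load('pics/w3_pose.npz')
T=np.array(camera_info('wrist')['T_tool_cam']);Kw=camera_info('wrist')['camera_matrix']
C=T[:3,:3]@(np.linalg.inv(Kw)@np.stack([u.ravel(),v.ravel(),np.ones(u.size)])*dd.ravel())+T[:3,3:]
s=C.T[(C[2]<-.02)&(C[2]>-.08)&(dd.ravel()>0)&(abs(C[1])<.04)];print(np.sort(s[:,2])[::-1][:40:3].round(4), s[s[:,2]>-.045][:,0].max())
```

```text
[0.1461 0.147  0.147  0.147  0.1471 0.1472 0.1472 0.1472 0.1473 0.1476
 0.1479 0.1482]
[ 0.53067993 -0.33207716] [ 0.5545635  -0.32029019]
[0.1455 0.1455 0.1458 0.1461 0.1466 0.1469 0.1469 0.147  0.147  0.147
 0.1471 0.1471]
[ 0.53230282 -0.29748337] [ 0.55491151 -0.28771993]
[-0.0317 -0.0321 -0.0328 -0.033  -0.0331 -0.0335 -0.0337 -0.034  -0.034
 -0.0342 -0.0343 -0.0344 -0.0345 -0.0346] 0.01165807792666454
```

Run:
```python
from h import *
d=np.load('pics/s4_d.npy')
for a,b in [(185,320),(240,345),(295,352),(445,205),(315,300),(350,250),(330,315),(325,325),(365,260),(365,285)]:
    uu,vv=int(20+a/2.5),int(100+b/2.5);print(a,b,(wd('scene',uu,vv,d[vv,uu])-np.array([.542,-.308,.1117])).round(4))
dd=np.load('pics/w3_d.npy')
T=np.array(camera_info('wrist')['T_tool_cam']);Kw=camera_info('wrist')['camera_matrix']
for a,b in [(200,400),(160,460),(400,400),(580,380),(400,485),(400,520),(400,580),(250,480)]:
    uu,vv=int(a/1.5625),int(b/1.5625)
    print(a,b,((T[:3,:3]@(np.linalg.inv(Kw)@np.array([uu,vv,1.])*dd[vv,uu])+T[:3,3])*1000).round(0))
```

```text
185 320 [-0.029  -0.0882  0.1138]
240 345 [ 0.0053 -0.0878  0.1077]
295 352 [ 0.0365 -0.0829  0.1106]
445 205 [0.0295 0.0778 0.1099]
315 300 [ 0.0303 -0.0549  0.122 ]
350 250 [0.0003 0.0173 0.1043]
330 315 [ 0.0116 -0.0223  0.0864]
325 325 [ 0.0113 -0.0275  0.0828]
365 260 [ 0.0374 -0.0181  0.1272]
365 285 [ 0.0386 -0.0224  0.114 ]
200 400 [  36.  -33. -126.]
160 460 [  25.  -42. -126.]
400 400 [  33.   -0. -120.]
580 380 [  37.   31. -121.]
400 485 [  24.   -0. -131.]
400 520 [  26.   -0. -141.]
400 580 [  25.   -0. -150.]
250 480 [  24.  -25. -131.]
```

Both cameras show the physical fingertips about 34 mm short of the reported TCP. The fingers closed above the spacer, so I'll work with that offset (true tip z = reported z + 34 mm) and descend carefully while watching the force.

Emit:
servo_tool(
  commands=[0,3,0,0,0,0,0,0,20,0,0,0,0,0,30,0,0,0,0,0,30,0,0,0,0,0,20,0,0,0,0,0,0,0,0,0],
  jaw=60,
)

```text
time_s: 5.6
tool_pos: [0.5376, -0.3023, 0.0056]
tool_rot: [179.8, -0.5, -180.0]
force: [-0.7, 0.2, -1.1]
grip_width: 0.0584
```

Run:
```python
from h import *
wr('w5.png')
```

```text
[ 0.53756495 -0.30234053  0.00557124] [ 179.79162254   -0.49901049 -179.99045739] [-0.74029461  0.21794216 -1.08521065] 0.058358067496456056 5.6
```

View pics/w5b.png

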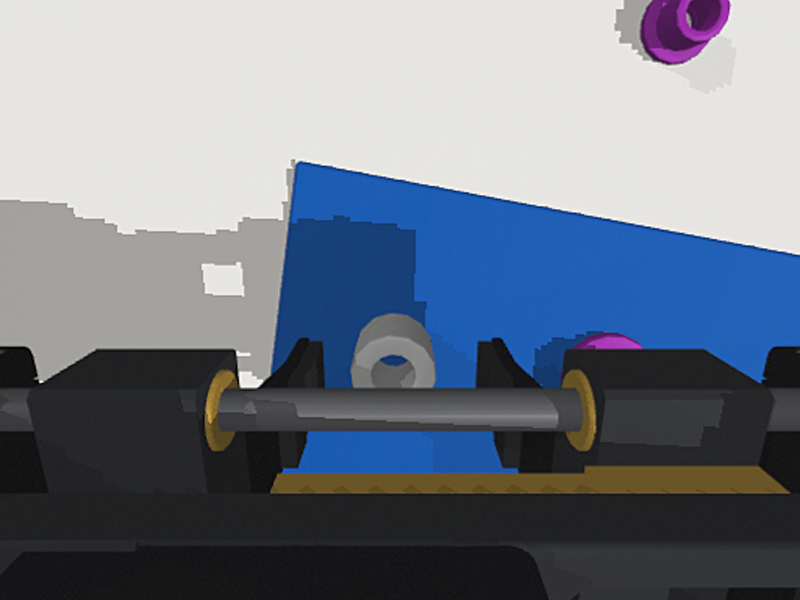

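The spacer is at (393,365), centred between the open fingers at (305..490).

Emit:
servo_tool(
  commands=[0,0,10,0,0,0,0,0,10,0,0,0,0,0,5,0,0,0,0,0,0,0,0,0,0,0,0,0,0,0],
)

```text
time_s: 6.15
tool_pos: [0.5415, -0.3048, -0.0142]
tool_rot: [-180.0, 0.0, -180.0]
force: [0.4, -0.2, -0.2]
grip_width: 0.0601
```

Emit:
servo_tool(
  commands=[0,0,0,0,0,0],
)

```text
time_s: 6.25
tool_pos: [0.5418, -0.3049, -0.0139]
tool_rot: [-180.0, 0.1, -180.0]
force: [0.3, -0.1, -0.5]
grip_width: 0.0601
```

Emit:
servo_tool(
  commands=[0,0,0,0,0,0,0,0,0,0,0,0,0,0,0,0,0,0,0,0,0,0,0,0,0,0,0,0,0,0],
  jaw=20,
  newtons=15,
)

```text
time_s: 6.75
tool_pos: [0.5414, -0.3047, -0.0144]
tool_rot: [180.0, 0.0, -180.0]
force: [-0.4, -0.8, 1.3]
grip_width: 0.0343
```

Emit:
servo_tool(
  commands=[0,0,0,0,0,0],
)

```text
time_s: 6.85
tool_pos: [0.5414, -0.3047, -0.0144]
tool_rot: [180.0, 0.0, -180.0]
force: [-0.3, -0.3, 1.4]
grip_width: 0.0341
```

Emit:
servo_tool(
  commands=[0,0,-20,0,0,0,0,0,-35,0,0,0,0,10,-40,0,0,0,3,30,-35,0,0,0,3,48,-15,0,0,0,3,48,0,0,0,0,3,48,0,0,0,0,3,48,0,0,0,0,3,48,0,0,0,0,3,48,0,0,0,0],
)

```text
time_s: 7.85
tool_pos: [0.5199, 0.0247, 0.1307]
tool_rot: [180.0, 0.0, 180.0]
force: [0.6, 0.4, -0.9]
grip_width: 0.034
```

Emit:
servo_tool(
  commands=[3,48,0,0,0,0,3,48,0,0,0,0,3,45,0,0,0,0,2,30,0,0,0,0,2,16,0,0,0,0,0,6,0,0,0,0,0,2,0,0,0,0,0,0,0,0,0,0,0,0,0,0,0,0,0,0,0,0,0,0],
)

```text
time_s: 8.85
tool_pos: [0.5078, 0.2164, 0.1306]
tool_rot: [-180.0, 0.0, 179.9]
force: [-0.5, -0.8, 0.4]
grip_width: 0.034
```

Run:
```python
from h import *
wr('w6.png')
im,d=snap('scene','s6.png')
cv2.imwrite('pics/s6b.png',cv2.resize(im[80:280,200:360,::-1],(640,800)[:1]+(800,) if 0 else (480,600),interpolation=cv2.INTER_CUBIC))
```

```text
[0.50778482 0.21641737 0.13057644] [-1.79990666e+02  1.38402113e-02  1.79872262e+02] [-0.51261186 -0.78848025  0.41841937] 0.03404753901277574 8.85
```

View pics/w6b.png

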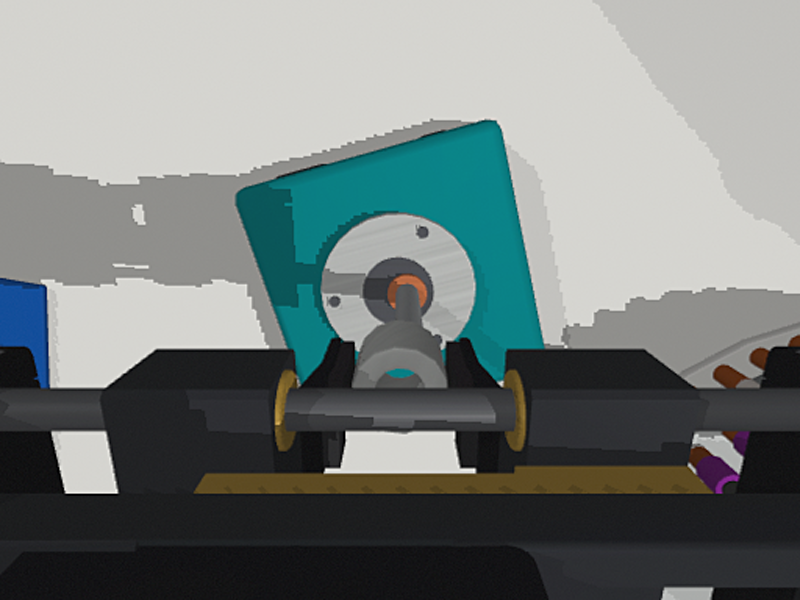

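View pics/s6b.png

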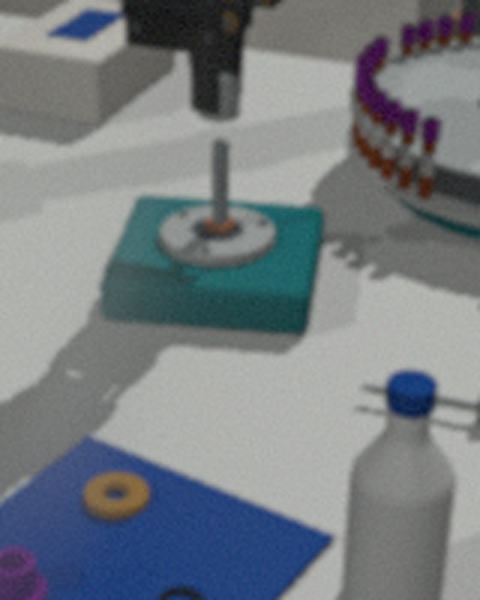

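Emit:
servo_tool(
  commands=[-1.2,4,8,0,0,0,0,0,8,0,0,0,0,0,4,0,0,0,0,0,0,0,0,0,0,0,0,0,0,0,0,0,0,0,0,0],
)

```text
time_s: 9.55
tool_pos: [0.5088, 0.222, 0.1107]
tool_rot: [180.0, 0.0, -180.0]
force: [-0.6, -0.1, -0.6]
grip_width: 0.0341
```

Emit:
servo_tool(
  commands=[0,0,1.5,0,0,0,0,0,1.5,0,0,0,0,0,0,0,0,0],
)

```text
time_s: 9.85
tool_pos: [0.5084, 0.2219, 0.1073]
tool_rot: [-180.0, -0.0, -180.0]
force: [1.0, 0.4, 0.0]
grip_width: 0.034
```

Emit:
servo_tool(
  commands=[-0.5,-1.6,-1,0,0,0,0,0,0,0,0,0,0,0,0,0,0,0],
)

```text
time_s: 10.15
tool_pos: [0.5092, 0.2202, 0.1086]
tool_rot: [180.0, 0.0, 180.0]
force: [-0.8, -0.0, 0.5]
grip_width: 0.034
```

Emit:
servo_tool(
  commands=[0,0,1.5,0,0,0,0,0,1.5,0,0,0,0,0,0,0,0,0],
)

```text
time_s: 10.45
tool_pos: [0.5088, 0.2203, 0.1051]
tool_rot: [-180.0, -0.0, -180.0]
force: [0.8, 0.0, -0.4]
grip_width: 0.0342
```

Run:
```python
from h import *
wr('w7.png')
im=cv2.imread('pics/w7.png');cv2.imwrite('pics/w7c.png',cv2.resize(im[170:320,180:330],(600,600),interpolation=cv2.INTER_CUBIC))
```

```text
[0.50881073 0.22026192 0.10510668] [-1.79988473e+02 -2.65155894e-02 -1.79993135e+02] [ 0.79968476  0.02988734 -0.43933056] 0.03417062569770213 10.45
```

View pics/w7c.png

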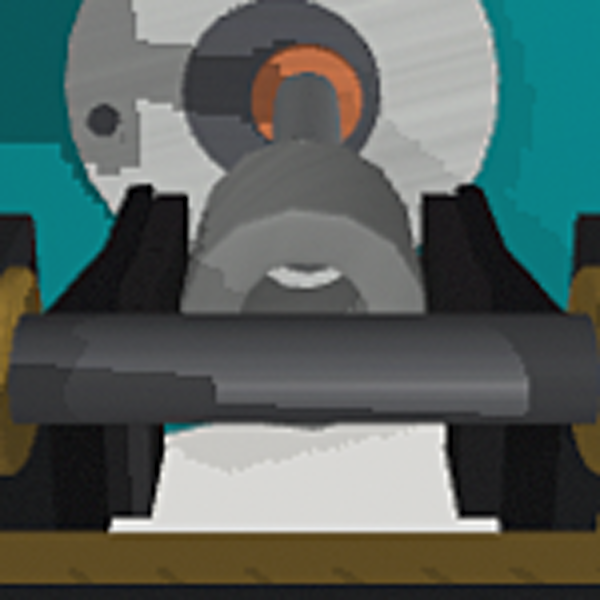

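Alignment looks right laterally: spindle at column 307, spacer at about 305. I'll continue down in small steps.

Emit:
servo_tool(
  commands=[0,0,1.5,0,0,0,0,0,1.5,0,0,0,0,0,0,0,0,0],
)

```text
time_s: 10.8
tool_pos: [0.5089, 0.2202, 0.1021]
tool_rot: [-180.0, -0.0, -180.0]
force: [0.5, 0.4, -0.2]
grip_width: 0.0339
```

Emit:
servo_tool(
  commands=[0,0,2,0,0,0,0,0,2,0,0,0,0,0,0,0,0,0],
)

```text
time_s: 11.1
tool_pos: [0.5088, 0.2202, 0.0981]
tool_rot: [-180.0, -0.0, -180.0]
force: [-0.0, 0.5, 0.0]
grip_width: 0.034
```

Emit:
servo_tool(
  commands=[0,0,5,0,0,0,0,0,7,0,0,0,0,0,7,0,0,0,0,0,5,0,0,0,0,0,0,0,0,0],
)

```text
time_s: 11.6
tool_pos: [0.5082, 0.2199, 0.0732]
tool_rot: [-179.9, -0.1, -180.0]
force: [0.2, 0.2, -0.3]
grip_width: 0.0339
```

Emit:
servo_tool(
  commands=[0,0,6,0,0,0,0,0,7,0,0,0,0,0,7,0,0,0,0,0,5,0,0,0,0,0,0,0,0,0],
)

```text
time_s: 12.1
tool_pos: [0.5083, 0.22, 0.0484]
tool_rot: [-180.0, -0.1, -180.0]
force: [0.4, 0.3, -0.7]
grip_width: 0.0342
```

Emit:
servo_tool(
  commands=[0,0,3,0,0,0,0,0,3,0,0,0,0,0,2,0,0,0,0,0,0,0,0,0],
)

```text
time_s: 12.5
tool_pos: [0.5089, 0.2202, 0.0412]
tool_rot: [-180.0, -0.0, -180.0]
force: [0.1, 0.1, -0.1]
grip_width: 0.0344
```

Emit:
servo_tool(
  commands=[0,0,1,0,0,0,0,0,1,0,0,0,0,0,0,0,0,0],
)

```text
time_s: 12.8
tool_pos: [0.509, 0.2203, 0.0394]
tool_rot: [180.0, 0.0, -180.0]
force: [0.6, 0.2, -0.6]
grip_width: 0.034
```

Emit:
servo_tool(
  commands=[0,0,1,0,0,0,0,0,1,0,0,0,0,0,0,0,0,0],
)

```text
time_s: 13.1
tool_pos: [0.5089, 0.2203, 0.0373]
tool_rot: [-180.0, -0.0, -180.0]
force: [-0.6, -0.5, -0.2]
grip_width: 0.0343
```

Emit:
servo_tool(
  commands=[0,0,1,0,0,0,0,0,1,0,0,0,0,0,0,0,0,0],
)

```text
time_s: 13.4
tool_pos: [0.5089, 0.2203, 0.0353]
tool_rot: [-180.0, -0.0, -180.0]
force: [0.1, 0.4, -1.0]
grip_width: 0.0343
```

Emit:
servo_tool(
  commands=[0,0,1,0,0,0,0,0,0.5,0,0,0,0,0,0,0,0,0],
)

```text
time_s: 13.7
tool_pos: [0.5093, 0.2204, 0.0346]
tool_rot: [180.0, 0.0, -180.0]
force: [-0.8, -0.7, 4.6]
grip_width: 0.0342
```

Emit:
servo_tool(
  commands=[0,0,1,0,0,0,0,0,0,0,0,0],
)

```text
time_s: 13.9
tool_pos: [0.5093, 0.2204, 0.0338]
tool_rot: [180.0, 0.0, -180.0]
force: [-2.2, -0.4, 6.0]
grip_width: 0.0342
```

Emit:
servo_tool(
  commands=[0,0,0.5,0,0,0,0,0,0.5,0,0,0,0,0,0,0,0,0],
)

```text
time_s: 14.2
tool_pos: [0.5093, 0.2204, 0.0329]
tool_rot: [180.0, 0.0, 180.0]
force: [-2.3, -1.1, 7.1]
grip_width: 0.0345
```

Emit:
servo_tool(
  commands=[0,0,0.5,0,0,0,0,0,0.5,0,0,0,0,0,0,0,0,0],
)

```text
time_s: 14.5
tool_pos: [0.5093, 0.2204, 0.0319]
tool_rot: [180.0, 0.0, -180.0]
force: [-2.4, -0.9, 6.7]
grip_width: 0.0345
```

Emit:
servo_tool(
  commands=[0,0,0.5,0,0,0,0,0,0.5,0,0,0,0,0,0,0,0,0],
)

```text
time_s: 14.8
tool_pos: [0.5093, 0.2204, 0.0309]
tool_rot: [180.0, 0.0, 180.0]
force: [-3.1, -1.9, 6.5]
grip_width: 0.034
```

Emit:
servo_tool(
  commands=[0,0,0.5,0,0,0,0,0,0.5,0,0,0,0,0,0,0,0,0],
)

```text
time_s: 15.1
tool_pos: [0.5093, 0.2204, 0.0299]
tool_rot: [180.0, 0.0, -180.0]
force: [-2.3, -0.4, 7.2]
grip_width: 0.0341
```

Emit:
servo_tool(
  commands=[0,0,0.5,0,0,0,0,0,0.5,0,0,0,0,0,0,0,0,0],
)

```text
time_s: 15.4
tool_pos: [0.5093, 0.2205, 0.0295]
tool_rot: [180.0, 0.0, -180.0]
force: [-3.0, -2.5, 10.8]
grip_width: 0.034
```

Emit:
servo_tool(
  commands=[0,0,0.5,0,0,0,0,0,0,0,0,0],
)

```text
time_s: 15.6
tool_pos: [0.5093, 0.2204, 0.0294]
tool_rot: [180.0, 0.0, 180.0]
force: [-5.3, -2.5, 13.0]
grip_width: 0.0341
```

Hard stop at the expected height (bottom about 49.9 mm) with 13 N, so the spacer is seated. Next I release it and go for the washer.

Emit:
servo_tool(
  commands=[0,0,-0.8,0,0,0,0,0,0,0,0,0,0,0,0,0,0,0,0,0,0,0,0,0],
  jaw=60,
)

```text
time_s: 16.0
tool_pos: [0.5088, 0.2202, 0.0278]
tool_rot: [-180.0, -0.0, -180.0]
force: [-0.0, -0.6, -1.0]
grip_width: 0.0564
```

Emit:
servo_tool(
  commands=[0,0,-15,0,0,0,0,0,-35,0,0,0,0,0,-45,0,0,0,0,0,-15,0,0,0,0,0,0,0,0,0],
)

```text
time_s: 16.5
tool_pos: [0.5113, 0.2214, 0.1423]
tool_rot: [179.8, 0.4, 180.0]
force: [-0.8, 0.1, -0.7]
grip_width: 0.06
```

Run:
```python
from h import *
wr('w8.png')
```

```text
[0.51134828 0.22135035 0.14226142] [179.79197909   0.35199455 179.99259274] [-0.80639977  0.11676254 -0.7439579 ] 0.05996428304585225 16.5
```

View pics/w8b.png

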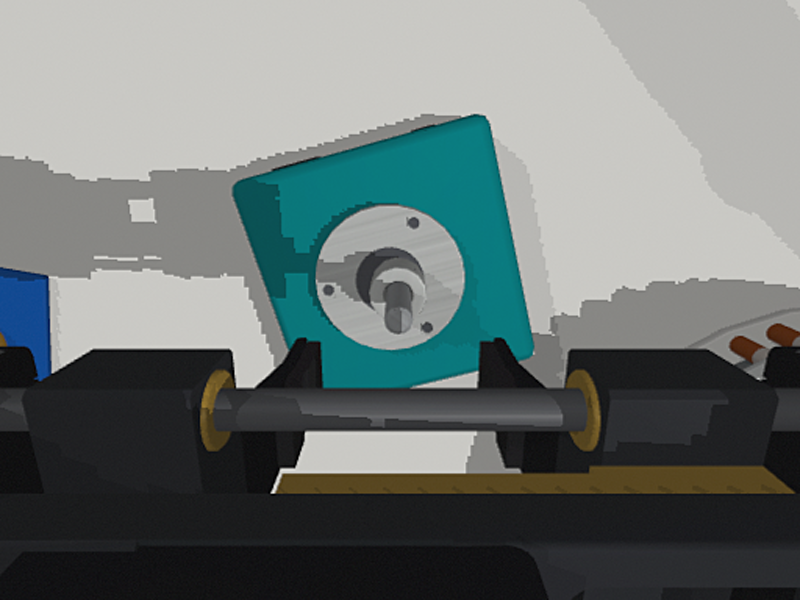

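Emit:
servo_tool(
  commands=[-6,-20,0,0,0,0,-8,-46,0,0,0,0,-8,-48,0,0,0,0,-8,-48,8,0,0,0,-8,-48,16,0,0,0,-8,-48,16,0,0,0,-6,-40,10,0,0,0,-4,-18,4,0,0,0,-2,-7,1,0,0,0,0,0,0,0,0,0],
)

```text
time_s: 17.55
tool_pos: [0.5657, -0.1008, 0.0826]
tool_rot: [-180.0, -0.2, 179.9]
force: [0.3, 1.2, -0.4]
grip_width: 0.0599
```

Emit:
servo_tool(
  commands=[0,0,0,0,0,0,0,0,0,0,0,0],
)

```text
time_s: 17.75
tool_pos: [0.5668, -0.0981, 0.084]
tool_rot: [179.9, -0.0, -179.8]
force: [0.4, -0.2, 0.6]
grip_width: 0.0601
```

Run:
```python
from h import *
wr('w9.png')
```

```text
[ 0.56679089 -0.09814491  0.08400115] [ 1.79942617e+02 -3.64624365e-03 -1.79824970e+02] [ 0.36479795 -0.22150628  0.57540308] 0.060107758315274734 17.75
```

View pics/w9b.png

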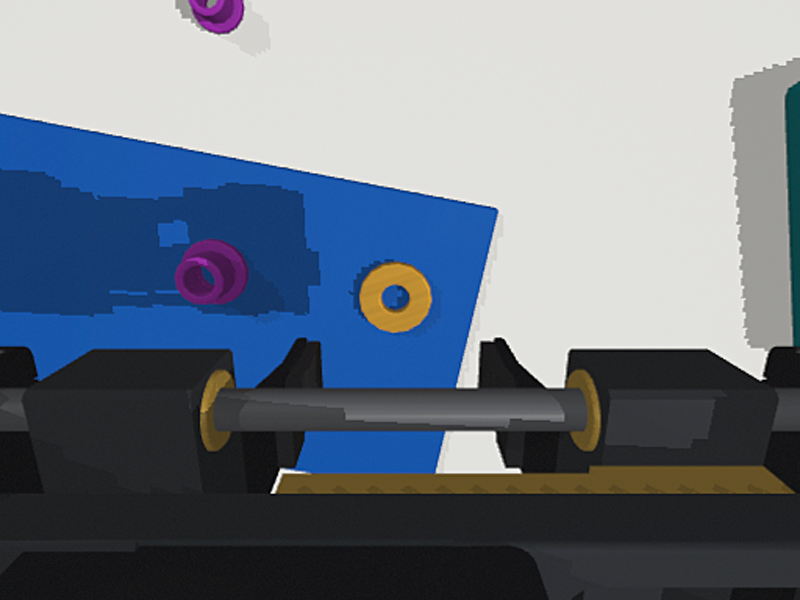

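Washer top face is centred at about (395.5,296.5); the bushing's top ring is near (205,277).

Run:
```python
from h import *
z=np.load('pics/w9_pose.npz');p,R=z['p'],z['R']
im=np.load('pics/w9_p.npy');hsv=cv2.cvtColor(im,cv2.COLOR_RGB2HSV)
m=cv2.inRange(hsv,(12,110,80),(28,255,255));m[:, :220]=0;m[:,285:]=0;m[:160]=0;m[215:]=0
x,y,w_,h_=cv2.boundingRect(m);print(x,y,w_,h_)
f=lambda a,b,zz: wpl((a+.5)/1.5625-.5,(b+.5)/1.5625-.5,zz,p,R)
s=f(395.5,296.5,.014);print(s,(s-p)*1000,'bush',f(205,277,.032))
print(wpl(x+w_/2-.5,y+h_/2-.5,.012,p,R))
```

```text
230 168 46 45
[ 0.56937059 -0.10109791  0.014     ] [  2.57969988  -2.95300123 -70.00114634] bush [ 0.55328143 -0.20588629  0.032     ]
[ 0.57036175 -0.10152865  0.012     ]
```

Emit:
servo_tool(
  commands=[-2.4,-3.2,20,0,0,0,0,0,35,0,0,0,0,0,25,0,0,0,0,0,12,0,0,0,0,0,5,0,0,0,0,0,3,0,0,0,0,0,0,0,0,0,0,0,0,0,0,0],
)

```text
time_s: 18.6
tool_pos: [0.5701, -0.1037, -0.0148]
tool_rot: [180.0, 0.1, -180.0]
force: [0.1, 0.1, 0.2]
grip_width: 0.06
```

Emit:
servo_tool(
  commands=[0,0,3,0,0,0,0,0,2,0,0,0,0,0,0,0,0,0],
)

```text
time_s: 18.9
tool_pos: [0.5689, -0.1035, -0.0212]
tool_rot: [180.0, -0.0, -180.0]
force: [0.3, -0.5, 0.3]
grip_width: 0.0596
```

Emit:
servo_tool(
  commands=[0,2,2,0,0,0,0,0,1,0,0,0,0,0,0,0,0,0],
)

```text
time_s: 19.2
tool_pos: [0.5689, -0.1014, -0.0242]
tool_rot: [180.0, -0.0, -180.0]
force: [-0.3, -0.3, -1.4]
grip_width: 0.06
```

Emit:
servo_tool(
  commands=[0,0,1,0,0,0,0,0,0.5,0,0,0,0,0,0,0,0,0],
)

```text
time_s: 19.5
tool_pos: [0.5691, -0.1016, -0.0255]
tool_rot: [180.0, 0.0, 180.0]
force: [0.3, 0.9, 0.9]
grip_width: 0.0599
```

Emit:
servo_tool(
  commands=[0,0,1,0,0,0,0,0,0,0,0,0],
)

```text
time_s: 19.7
tool_pos: [0.5692, -0.1016, -0.0255]
tool_rot: [180.0, 0.0, 180.0]
force: [-3.0, 0.4, 7.1]
grip_width: 0.0601
```

Emit:
servo_tool(
  commands=[0,0,0,0,0,0,0,0,0,0,0,0,0,0,0,0,0,0,0,0,0,0,0,0,0,0,0,0,0,0],
  jaw=30,
  newtons=20,
)

```text
time_s: 20.2
tool_pos: [0.5703, -0.1018, -0.0255]
tool_rot: [-180.0, 0.1, 180.0]
force: [0.3, -0.1, 5.8]
grip_width: 0.0427
```

Emit:
servo_tool(
  commands=[0,0,-0.8,0,0,0,0,0,0,0,0,0],
)

```text
time_s: 20.4
tool_pos: [0.5694, -0.1016, -0.0255]
tool_rot: [180.0, 0.0, -180.0]
force: [0.2, 0.3, 3.0]
grip_width: 0.0425
```

Emit:
servo_tool(
  commands=[0,0,-10,0,0,0,0,0,-20,0,0,0,0,0,-20,0,0,0,0,0,0,0,0,0],
)

```text
time_s: 20.8
tool_pos: [0.5712, -0.102, 0.0271]
tool_rot: [-180.0, 0.3, -180.0]
force: [0.1, -0.6, -0.7]
grip_width: 0.0428
```

Run:
```python
from h import *
wr('w10.png')
im,d=snap('scene','s10.png')
cv2.imwrite('pics/s10b.png',cv2.resize(im[130:330,100:340,::-1],(720,600),interpolation=cv2.INTER_CUBIC))
```

```text
[ 0.57116053 -0.10196927  0.02710165] [-179.99189218    0.27499636 -179.99689343] [ 0.06897356 -0.60283914 -0.73913038] 0.04281367408148673 20.8
```

View pics/w10b.png

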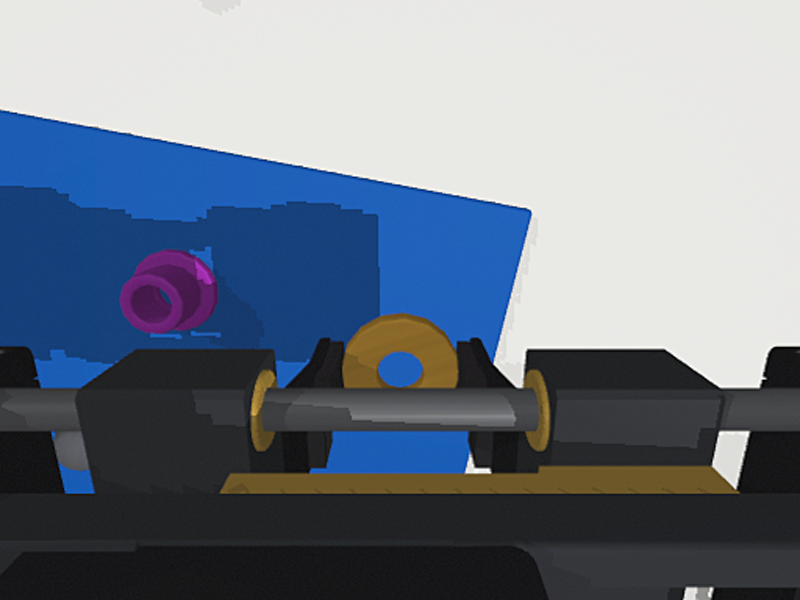

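View pics/s10b.png

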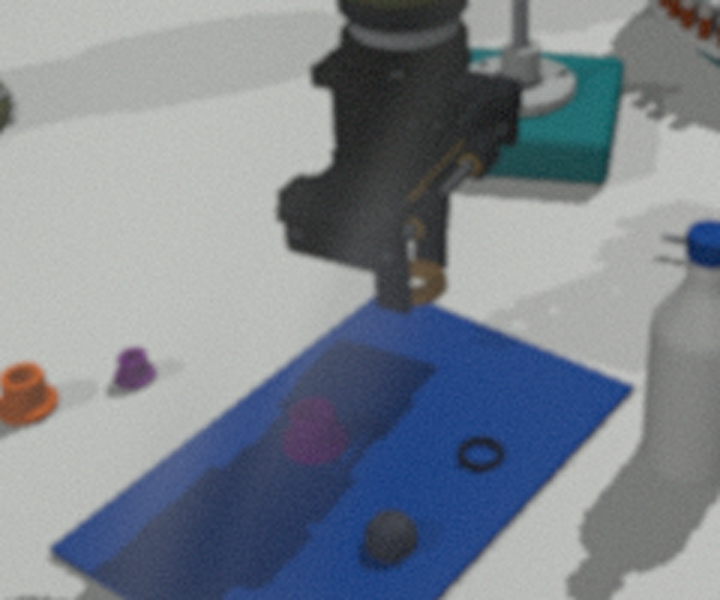

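Run:
```python
from h import *
z=np.load('pics/w10_pose.npz');p,R=z['p'],z['R']
f=lambda a,b,zz: wpl((a+.5)/1.5625-.5,(b+.5)/1.5625-.5,zz,p,R)
zt=p[2]+.0395
print('bore c',(f(400,370,zt)-p)*1000,'top-edge',(f(400,314,zt)-p)*1000, 'L',(f(343,365,zt)-p)*1000,'R',(f(457,365,zt)-p)*1000)
d=np.load('pics/w10_d.npy');c=camera_info('wrist');K=c['camera_matrix'];T=np.array(c['T_tool_cam'])
for a,b in [(360,365),(440,365),(400,325),(365,345),(435,345),(380,335),(370,380),(430,380)]:
    u,v=int(a/1.5625),int(b/1.5625); C=np.linalg.inv(K)@np.array([u,v,1.])*d[v,u]; print(a,b,((R@(T[:3,:3]@C+T[:3,3]))*1000).round(1))
# same for spacer image w7
```

```text
bore c [-1.1753186  -0.34386289 39.5       ] top-edge [-22.84613086  -0.34634388  39.5       ] L [ -3.17054578 -21.20758409  39.5       ] R [-3.17816832 20.51766995 39.5       ]
360 365 [ -3.8 -15.   40.3]
440 365 [-3.5 14.  39.6]
400 325 [-19.   -0.2  40.6]
365 345 [-11.3 -13.2  39.2]
435 345 [-11.7  12.1  40.2]
380 335 [-15.5  -7.5  40.8]
370 380 [  2.4 -11.7  40.4]
430 380 [ 2.2 10.6 40.7]
```

Emit:
servo_tool(
  commands=[0,0,-20,0,0,0,4,15,-35,0,0,0,8,40,-25,0,0,0,8,46,-8,0,0,0,8,46,0,0,0,0,8,46,0,0,0,0,8,46,0,0,0,0,7,40,0,0,0,0,5,28,0,0,0,0,2,11,0,0,0,0],
)

```text
time_s: 21.9
tool_pos: [0.5087, 0.22, 0.1107]
tool_rot: [180.0, -0.2, -179.7]
force: [-0.5, -0.2, -0.4]
grip_width: 0.0426
```

Emit:
servo_tool(
  commands=[0.5,3,0,0,0,0,0,1,0,0,0,0,0,0,0,0,0,0,0,0,0,0,0,0,0,0,0,0,0,0],
)

```text
time_s: 22.4
tool_pos: [0.511, 0.2191, 0.1124]
tool_rot: [-180.0, 0.0, 179.9]
force: [-0.9, -0.7, -0.5]
grip_width: 0.0429
```

Emit:
servo_tool(
  commands=[0,1.5,6,0,0,0,0,0,5,0,0,0,0,0,2,0,0,0,0,0,0,0,0,0,0,0,0,0,0,0],
)

```text
time_s: 22.9
tool_pos: [0.5105, 0.2219, 0.0992]
tool_rot: [-180.0, -0.0, -180.0]
force: [0.0, -0.2, -0.6]
grip_width: 0.0425
```

Run:
```python
from h import *
wr('w11.png')
im=cv2.imread('pics/w11.png');cv2.imwrite('pics/w11c.png',cv2.resize(im[170:320,180:330],(600,600),interpolation=cv2.INTER_CUBIC))
```

```text
[0.51051623 0.22190712 0.09922631] [-1.79994741e+02 -6.87234891e-03 -1.79992098e+02] [ 0.04555349 -0.16088844 -0.61630119] 0.042466511672495655 22.9
```

View pics/w11c.png

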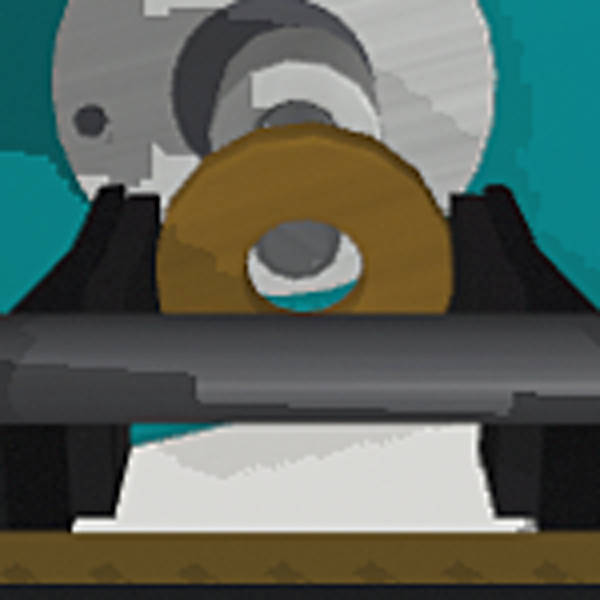

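Run:
```python
from h import *
z=np.load('pics/w11_pose.npz');p,R=z['p'],z['R']
f=lambda a,b,zz: wpl(180+(a+.5)/4-.5,170+(b+.5)/4-.5,zz,p,R)
print('bore top',f(305,265,p[2]+.0395),'bore rims L,R,T',f(247,265,p[2]+.0395),f(363,265,p[2]+.0395),f(305,219,p[2]+.0395))
print('tip L,R',f(254,240,.127),f(343,240,.127),'bottom edge',f(298,279,.127))
```

```text
bore top [0.50907214 0.22159206 0.13872631] bore rims L,R,T [0.50907419 0.21327838 0.13872631] [0.5090701  0.2299055  0.13872631] [0.50197339 0.22159029 0.13872631]
tip L,R [0.51037937 0.21378046 0.127     ] [0.51037611 0.22741663 0.127     ] bottom edge [0.51690772 0.22051316 0.127     ]
```

Spindle tip at (298,240) is visible inside the washer bore (305,265), about 1 mm off. A small correction, then down.

Emit:
servo_tool(
  commands=[0.4,-1.2,0,0,0,0,0,0,0,0,0,0,0,0,2,0,0,0,0,0,2,0,0,0,0,0,0,0,0,0],
)

```text
time_s: 23.45
tool_pos: [0.5099, 0.2206, 0.0949]
tool_rot: [-180.0, -0.0, -180.0]
force: [0.5, -0.4, -0.4]
grip_width: 0.0426
```

Emit:
servo_tool(
  commands=[0,0,2,0,0,0,0,0,3,0,0,0,0,0,0,0,0,0],
)

```text
time_s: 23.75
tool_pos: [0.5098, 0.2206, 0.0898]
tool_rot: [-180.0, -0.0, -180.0]
force: [-0.1, -0.6, -0.6]
grip_width: 0.0424
```

Emit:
servo_tool(
  commands=[0,0,3,0,0,0,0,0,6,0,0,0,0,0,6,0,0,0,0,0,4,0,0,0,0,0,0,0,0,0,0,0,0,0,0,0],
)

```text
time_s: 24.35
tool_pos: [0.5101, 0.2206, 0.0712]
tool_rot: [-180.0, -0.0, -180.0]
force: [0.9, 0.3, -0.2]
grip_width: 0.0425
```

Emit:
servo_tool(
  commands=[0,0,5,0,0,0,0,0,6,0,0,0,0,0,5,0,0,0,0,0,2,0,0,0,0,0,0,0,0,0,0,0,0,0,0,0],
)

```text
time_s: 24.95
tool_pos: [0.5103, 0.2207, 0.0534]
tool_rot: [180.0, 0.0, 180.0]
force: [-0.2, 0.6, -1.6]
grip_width: 0.0424
```

Emit:
servo_tool(
  commands=[0,0,1,0,0,0,0,0,1,0,0,0,0,0,0,0,0,0],
)

```text
time_s: 25.25
tool_pos: [0.5101, 0.2207, 0.0513]
tool_rot: [180.0, -0.0, -180.0]
force: [0.3, -0.2, 0.2]
grip_width: 0.0423
```

Emit:
servo_tool(
  commands=[0,0,1,0,0,0,0,0,0.5,0,0,0,0,0,0,0,0,0],
)

```text
time_s: 25.55
tool_pos: [0.5101, 0.2207, 0.0497]
tool_rot: [-180.0, -0.0, -180.0]
force: [0.7, -0.2, -0.9]
grip_width: 0.0425
```

Emit:
servo_tool(
  commands=[0,0,1,0,0,0,0,0,0,0,0,0],
)

```text
time_s: 25.75
tool_pos: [0.5101, 0.2207, 0.0487]
tool_rot: [-180.0, -0.0, -180.0]
force: [-0.5, 0.3, -0.6]
grip_width: 0.0422
```

Emit:
servo_tool(
  commands=[0,0,0.5,0,0,0,0,0,0.5,0,0,0,0,0,0,0,0,0],
)

```text
time_s: 26.05
tool_pos: [0.5103, 0.2208, 0.0485]
tool_rot: [180.0, 0.0, -180.0]
force: [-1.8, -0.9, 4.7]
grip_width: 0.0424
```

Emit:
servo_tool(
  commands=[0,0,0.5,0,0,0,0,0,0,0,0,0],
)

```text
time_s: 26.25
tool_pos: [0.5104, 0.2208, 0.0485]
tool_rot: [180.0, 0.0, 180.0]
force: [-3.0, -2.2, 7.9]
grip_width: 0.0425
```

Contact came at exactly the expected height (washer at 80.0 mm). Release.

Emit:
servo_tool(
  commands=[0,0,-1,0,0,0,0,0,0,0,0,0,0,0,0,0,0,0,0,0,0,0,0,0],
  jaw=65,
)

```text
time_s: 26.65
tool_pos: [0.5101, 0.2207, 0.048]
tool_rot: [-180.0, -0.0, -180.0]
force: [-0.2, -0.8, -0.2]
grip_width: 0.0626
```

Emit:
servo_tool(
  commands=[0,0,-15,0,0,0,0,0,-35,0,0,0,0,0,-35,0,0,0,0,0,-10,0,0,0,0,0,0,0,0,0],
)

```text
time_s: 27.15
tool_pos: [0.5117, 0.2215, 0.1461]
tool_rot: [179.8, 0.2, -180.0]
force: [0.1, -0.3, -0.7]
grip_width: 0.0649
```

Run:
```python
from h import *
wr('w12.png')
im=cv2.imread('pics/w12.png');cv2.imwrite('pics/w12c.png',cv2.resize(im[100:300,156:356],(600,600),interpolation=cv2.INTER_CUBIC))
```

```text
[0.51172314 0.2214517  0.14610053] [ 179.84978689    0.24642549 -179.99768346] [ 0.06019932 -0.27286091 -0.70609353] 0.06493240747015998 27.15
```

View pics/w12c.png

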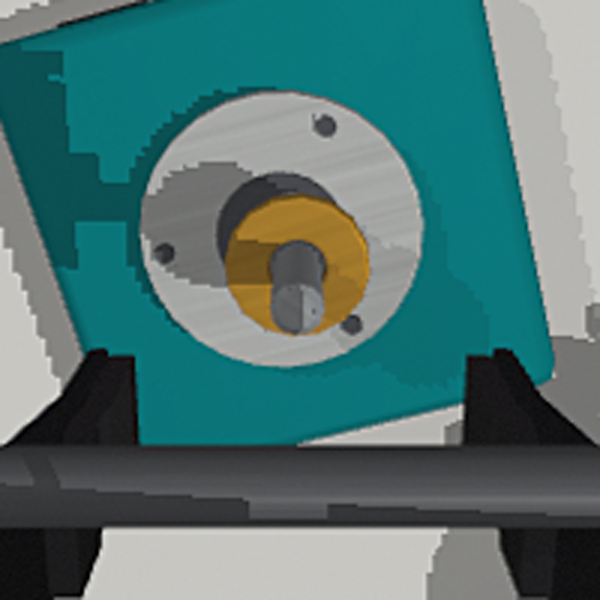

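The washer sits level around the spindle at (298,265). On to the bushing.

Emit:
servo_tool(
  commands=[-2,-20,0,0,0,0,-5,-46,0,0,0,0,-5,-48,0,0,0,0,-5,-48,0,0,0,0,-5,-48,5,0,0,0,-5,-48,10,0,0,0,-5,-48,10,0,0,0,-5,-48,10,0,0,0,-4,-44,7,0,0,0,-2,-22,2,0,0,0],
)

```text
time_s: 28.2
tool_pos: [0.5503, -0.2042, 0.0966]
tool_rot: [-179.9, -0.3, 179.7]
force: [-0.1, 0.4, 0.0]
grip_width: 0.065
```

Emit:
servo_tool(
  commands=[0,-8,0,0,0,0,0,-2,0,0,0,0,0,0,0,0,0,0,0,0,0,0,0,0],
)

```text
time_s: 28.6
tool_pos: [0.5536, -0.2069, 0.0992]
tool_rot: [179.9, -0.0, -179.8]
force: [-0.3, 0.6, 0.1]
grip_width: 0.0651
```

Run:
```python
from h import *
wr('w13.png')
im=cv2.imread('pics/w13.png');cv2.imwrite('pics/w13c.png',cv2.resize(im[130:280,180:330],(600,600),interpolation=cv2.INTER_CUBIC))
```

```text
[ 0.55358893 -0.20692878  0.09919025] [ 1.79926360e+02 -1.13514526e-03 -1.79828413e+02] [-0.30239445  0.5788215   0.07700536] 0.06513936517828027 28.6
```

View pics/w13c.png

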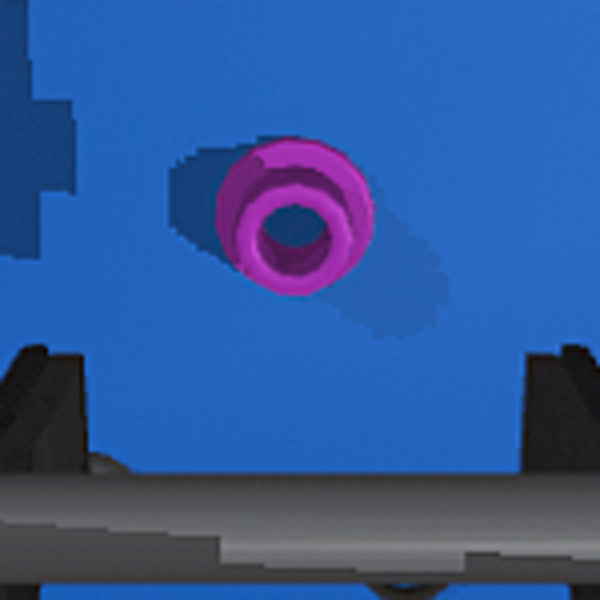

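Run:
```python
from h import *
z=np.load('pics/w13_pose.npz');p,R=z['p'],z['R']
f=lambda a,b,zz: wpl(180+(a+.5)/4-.5,130+(b+.5)/4-.5,zz,p,R)
print('ring',f(295,239,.032),f(236,239,.032),f(353,239,.032),f(295,183,.032),f(295,295,.032)); print('flange LR',f(217,213,.012),f(374,213,.012))
```

```text
ring [ 0.55516027 -0.20943739  0.032     ] [ 0.55519653 -0.22307563  0.032     ] [ 0.55512461 -0.19602877  0.032     ] [ 0.54186526 -0.2094482   0.032     ] [ 0.56881538 -0.2094263   0.032     ]
flange LR [ 0.55428716 -0.22885777  0.012     ] [ 0.55418288 -0.19003259  0.012     ]
```

Emit:
servo_tool(
  commands=[-1,-2.6,20,0,0,0,0,0,35,0,0,0,0,0,30,0,0,0,0,0,15,0,0,0,0,0,5,0,0,0,0,0,2,0,0,0,0,0,0,0,0,0,0,0,0,0,0,0],
)

```text
time_s: 29.45
tool_pos: [0.5554, -0.2123, -0.0063]
tool_rot: [-180.0, 0.1, -180.0]
force: [-0.9, 0.1, 0.5]
grip_width: 0.0649
```

Emit:
servo_tool(
  commands=[0,0,3,0,0,0,0,0,0,0,0,0,0,0,0,0,0,0],
)

```text
time_s: 29.75
tool_pos: [0.5543, -0.2119, -0.0105]
tool_rot: [180.0, 0.0, -180.0]
force: [-0.4, 0.2, 0.8]
grip_width: 0.0649
```

Emit:
servo_tool(
  commands=[0,2.3,4,0,0,0,0,0,3,0,0,0,0,0,0,0,0,0,0,0,0,0,0,0],
)

```text
time_s: 30.15
tool_pos: [0.554, -0.2095, -0.0179]
tool_rot: [180.0, -0.0, -180.0]
force: [-0.3, 0.6, -0.1]
grip_width: 0.065
```

Emit:
servo_tool(
  commands=[0,0,0,0,0,0,0,0,0,0,0,0,0,0,0,0,0,0,0,0,0,0,0,0,0,0,0,0,0,0,0,0,0,0,0,0],
  jaw=15,
  newtons=15,
)

```text
time_s: 30.75
tool_pos: [0.5542, -0.2096, -0.0177]
tool_rot: [180.0, 0.0, -180.0]
force: [-0.3, -0.1, -0.3]
grip_width: 0.0277
```

Emit:
servo_tool(
  commands=[0,0,-20,0,0,0,0,0,-40,0,0,0,2,15,-45,0,0,0,5,40,-28,0,0,0,5,48,-7,0,0,0,5,48,0,0,0,0,5,48,0,0,0,0,5,48,0,0,0,0,5,48,0,0,0,0,5,48,0,0,0,0],
)

```text
time_s: 31.75
tool_pos: [0.5167, 0.1353, 0.1226]
tool_rot: [180.0, 0.0, 180.0]
force: [0.6, 0.5, -0.3]
grip_width: 0.0276
```

Emit:
servo_tool(
  commands=[4,42,0,0,0,0,2.5,27,0,0,0,0,1,12,0,0,0,0,0,5,0,0,0,0,0,1,0,0,0,0,0,0,0,0,0,0,0,0,0,0,0,0,0,0,0,0,0,0],
)

```text
time_s: 32.55
tool_pos: [0.5101, 0.2191, 0.1224]
tool_rot: [-180.0, 0.0, 179.9]
force: [-0.3, 0.5, -0.2]
grip_width: 0.0279
```

Run:
```python
from h import *
wr('w14.png')
im=cv2.imread('pics/w14.png');cv2.imwrite('pics/w14c.png',cv2.resize(im[170:320,180:330],(600,600),interpolation=cv2.INTER_CUBIC))
```

```text
[0.51007448 0.21911571 0.12244677] [-1.79997038e+02  1.46174691e-02  1.79884448e+02] [-0.33862183  0.4991018  -0.24929454] 0.02790764217078016 32.55
```

View pics/w14c.png

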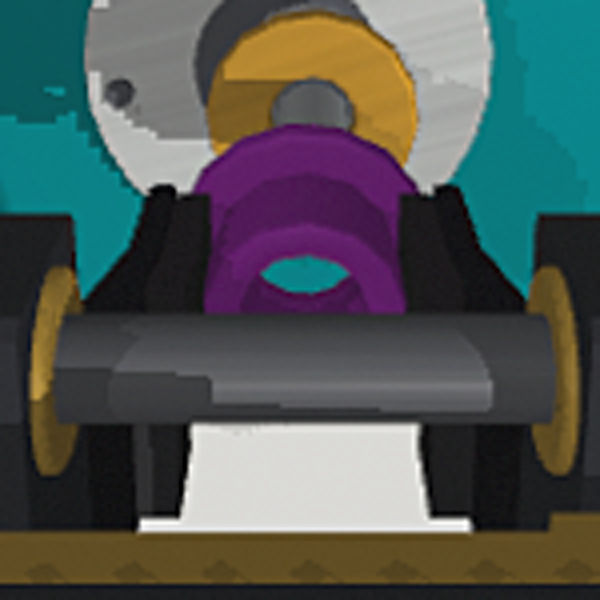

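Run:
```python
from h import *
z=np.load('pics/w14_pose.npz');p,R=z['p'],z['R']
f=lambda a,b,zz: wpl(180+(a+.5)/4-.5,170+(b+.5)/4-.5,zz,p,R)-p
print(f(305,125,p[2]+.0297)*1000+[20,0,0],'sleeve top ring near edge',f(305,223,p[2]+.0497)*1000+[14,0,0], 'bore near edge',f(305,255,p[2]+.0497)*1000+[8.5,0,0])
```

```text
[ 0.67036451 -0.27724229 29.7       ] sleeve top ring near edge [ 1.71015754 -0.29509297 49.7       ] bore near edge [ 0.81745416 -0.30387324 49.7       ]
```

Emit:
servo_tool(
  commands=[0.9,1.5,6,0,0,0,0,0,6,0,0,0,0,0,2,0,0,0,0,0,0,0,0,0,0,0,0,0,0,0],
)

```text
time_s: 33.1
tool_pos: [0.5088, 0.2219, 0.1082]
tool_rot: [-180.0, -0.0, -180.0]
force: [0.1, 0.5, -1.0]
grip_width: 0.0276
```

Emit:
servo_tool(
  commands=[0,0,0,0,0,0],
)

```text
time_s: 33.2
tool_pos: [0.509, 0.222, 0.1085]
tool_rot: [180.0, 0.0, -180.0]
force: [-0.2, -0.3, -1.5]
grip_width: 0.0277
```

Emit:
servo_tool(
  commands=[-0.2,-1.3,0,0,0,0,0,0,0,0,0,0,0,0,2,0,0,0,0,0,2,0,0,0,0,0,0,0,0,0],
)

```text
time_s: 33.7
tool_pos: [0.5087, 0.2205, 0.1039]
tool_rot: [-180.0, -0.0, -180.0]
force: [0.7, -0.5, -0.6]
grip_width: 0.0277
```

Emit:
servo_tool(
  commands=[0,0,1.5,0,0,0,0,0,1.5,0,0,0,0,0,0,0,0,0],
)

```text
time_s: 34.0
tool_pos: [0.5088, 0.2206, 0.101]
tool_rot: [-180.0, -0.0, -180.0]
force: [-0.1, -1.0, -0.3]
grip_width: 0.0276
```

Emit:
servo_tool(
  commands=[0,0,1.5,0,0,0,0,0,1.5,0,0,0,0,0,0,0,0,0],
)

```text
time_s: 34.3
tool_pos: [0.5088, 0.2206, 0.0981]
tool_rot: [-180.0, -0.0, -180.0]
force: [-0.9, 0.5, -0.3]
grip_width: 0.0274
```

Emit:
servo_tool(
  commands=[0,0,4,0,0,0,0,0,6,0,0,0,0,0,6,0,0,0,0,0,6,0,0,0,0,0,4,0,0,0,0,0,2,0,0,0,0,0,0,0,0,0,0,0,0,0,0,0],
)

```text
time_s: 35.1
tool_pos: [0.5092, 0.2206, 0.0705]
tool_rot: [180.0, 0.0, 180.0]
force: [0.5, 0.1, -0.6]
grip_width: 0.0273
```

Emit:
servo_tool(
  commands=[0,0,1,0,0,0,0,0,1,0,0,0,0,0,0,0,0,0],
)

```text
time_s: 35.4
tool_pos: [0.5089, 0.2206, 0.0683]
tool_rot: [180.0, -0.0, -180.0]
force: [-0.6, 0.4, 0.7]
grip_width: 0.0281
```

Emit:
servo_tool(
  commands=[0,0,1,0,0,0,0,0,1,0,0,0,0,0,0,0,0,0],
)

```text
time_s: 35.7
tool_pos: [0.5088, 0.2206, 0.0662]
tool_rot: [-180.0, -0.0, -180.0]
force: [0.2, 0.1, -0.5]
grip_width: 0.0281
```

Emit:
servo_tool(
  commands=[0,0,0.5,0,0,0,0,0,0.5,0,0,0,0,0,0,0,0,0],
)

```text
time_s: 36.0
tool_pos: [0.5089, 0.2206, 0.0653]
tool_rot: [-180.0, -0.0, -180.0]
force: [-0.1, -0.5, -1.1]
grip_width: 0.0277
```

Emit:
servo_tool(
  commands=[0,0,0.5,0,0,0,0,0,0.5,0,0,0,0,0,0,0,0,0],
)

```text
time_s: 36.3
tool_pos: [0.509, 0.2206, 0.0644]
tool_rot: [180.0, 0.0, -180.0]
force: [-0.5, -0.3, -0.5]
grip_width: 0.0281
```

Emit:
servo_tool(
  commands=[0,0,0.5,0,0,0,0,0,0.5,0,0,0,0,0,0,0,0,0],
)

```text
time_s: 36.6
tool_pos: [0.5093, 0.2207, 0.0643]
tool_rot: [180.0, 0.0, -180.0]
force: [-1.4, -0.5, 5.9]
grip_width: 0.0276
```

Emit:
servo_tool(
  commands=[0,0,0.5,0,0,0,0,0,0.5,0,0,0,0,0,0,0,0,0],
)

```text
time_s: 36.9
tool_pos: [0.5097, 0.2208, 0.0643]
tool_rot: [179.9, 0.1, 180.0]
force: [-3.5, -1.6, 10.8]
grip_width: 0.0276
```

Emit:
servo_tool(
  commands=[0,0,0.5,0,0,0,0,0,0,0,0,0],
)

```text
time_s: 37.1
tool_pos: [0.5098, 0.2209, 0.0642]
tool_rot: [179.9, 0.1, 180.0]
force: [-3.7, -2.2, 12.9]
grip_width: 0.0277
```

Emit:
servo_tool(
  commands=[0,0,-1.6,0,0,0,0,0,0,0,0,0],
)

```text
time_s: 37.3
tool_pos: [0.5096, 0.2209, 0.0642]
tool_rot: [180.0, 0.1, -180.0]
force: [-0.9, -0.6, 5.4]
grip_width: 0.0276
```

Emit:
servo_tool(
  commands=[0,0,0,0,0,0,0,0,0,0,0,0,0,0,0,0,0,0],
  jaw=65,
)

```text
time_s: 37.6
tool_pos: [0.5086, 0.2205, 0.0628]
tool_rot: [-180.0, -0.0, -180.0]
force: [0.8, 1.1, 0.9]
grip_width: 0.0444
```

Emit:
servo_tool(
  commands=[0,0,-10,0,0,0,0,0,-25,0,0,0,0,0,-35,0,0,0,0,0,-25,0,0,0,0,0,0,0,0,0,0,0,0,0,0,0],
)

```text
time_s: 38.2
tool_pos: [0.5092, 0.2208, 0.1591]
tool_rot: [180.0, 0.1, -180.0]
force: [-0.3, 0.2, -0.4]
grip_width: 0.0648
```

Run:
```python
from h import *
wr('w15.png')
im,d=snap('scene','s15.png')
cv2.imwrite('pics/s15b.png',cv2.resize(im[110:260,220:360,::-1],(560,600),interpolation=cv2.INTER_CUBIC))
```

```text
[0.50921522 0.22075096 0.15908322] [ 1.79954741e+02  6.24620022e-02 -1.79995225e+02] [-0.25879407  0.2368761  -0.38196805] 0.0647800287647564 38.2
```

View pics/w15b.png

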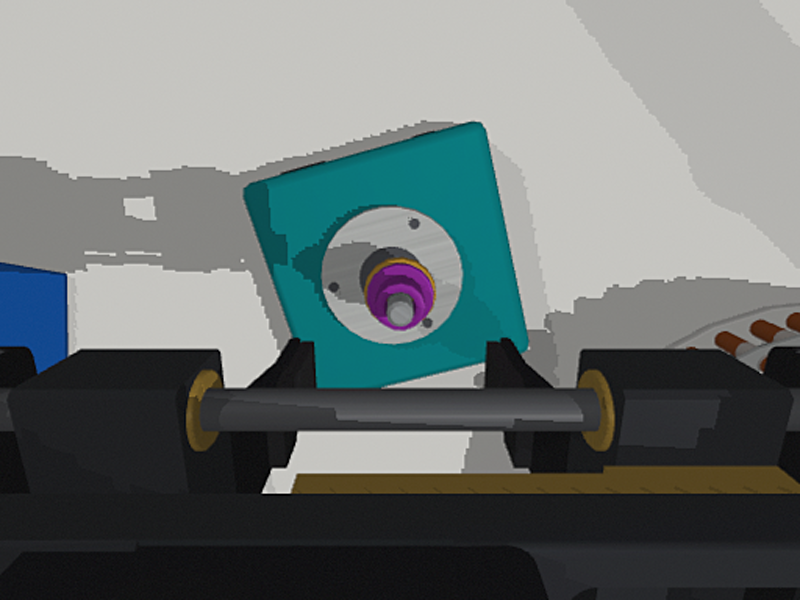

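View pics/s15b.png

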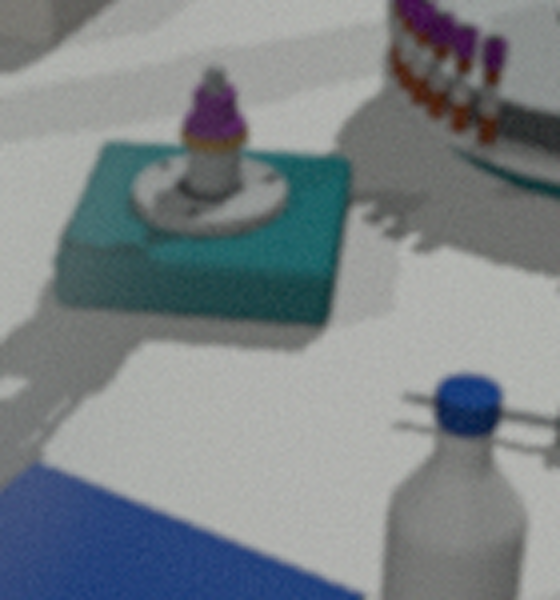

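The stack is upright, flush and without visible gaps: spacer, washer and bushing at scene crop (215,75–190), bushing at (400,290) in the wrist view. One height check from the depth image, then I hand in.

Run:
```python
from h import *
z=np.load('pics/w15_pose.npz');p,R=z['p'],z['R'];d=np.load('pics/w15_d.npy');im=np.load('pics/w15_p.npy')
c=camera_info('wrist');K=c['camera_matrix'];T=np.array(c['T_tool_cam'])
v,u=np.mgrid[0:384,0:512]
W=(R@(T[:3,:3]@(np.linalg.inv(K)@np.stack([u.ravel(),v.ravel(),np.ones(u.size)])*d.ravel())+T[:3,3:])+p[:,None]).T.reshape(384,512,3)
h=cv2.cvtColor(im,cv2.COLOR_RGB2HSV);m=cv2.inRange(h,(135,100,50),(160,255,255))>0
m[:150]=0;m[215:]=0;m[:,220:290]&=True;m[:,:220]=0;m[:,290:]=0
zz=W[...,2][m];print(len(zz),np.histogram(zz,bins=np.arange(.084,.124,.004)),'flange top 94, top 114')
f=W[...,2][(abs(W[...,2]-.05)<.004)];print('flange',np.median(f))
print(W[m][zz>.110].mean(0))
```

```text
1061 (array([  0,   5, 489,  33,  35,  32,  39, 419,   2]), array([0.084, 0.088, 0.092, 0.096, 0.1  , 0.104, 0.108, 0.112, 0.116,
       0.12 ])) flange top 94, top 114
flange 0.05054009717985869
[0.5072168  0.22002559 0.11781468]
```

Run:
```python
from h import *
print(env.sign_off())
```

```text
the job is handed in; nothing more can be done
None
```

I threaded the spacer, washer and bushing (flange down) onto the spindle, pressed the stack flush, and handed the job in at about 38 s of the 72 s allowed. Sign-off reports no verdict, so whether it passed is not confirmed.

- **Seating:** Each part met its stop at the expected height, with undersides at about 49.9, 80.0 and 88.0 mm above the unit's underside. The highest vertical force I read at the wrist was 13 N.
- **Last checks:** The final wrist depth image puts the bushing's flange top near 94 mm and its sleeve top near 114 mm, as they should be. The final pictures show the stack upright with no visible gaps. The gripper is open and clear above the stack.
- **Disagreement found:** The reported TCP lies about 31.5 mm beyond the real fingertips. Camera depth first suggested about 34 mm; touching the tray gave 31.5 mm. Because of this the first grasp closed in the air above the spacer without touching it, and I corrected for the offset afterwards.
- **Smaller oddity:** The 44 mm washer read as 42.5 mm between the fingers, but it was held level and fitted.
- **Not checked:** I did not measure the cap nut, O-ring, screwdriver or bottle again at the end. No move went near them.

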